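Let down the duct's cleaning hatch with the hook pole

ROBOT

A 6-joint arm with a two-finger parallel gripper is mounted at the origin on the work surface. World frame = base frame: x ahead of the robot, y to its left, z up, the work surface at z = 0. Lengths are in mm, angles in rad, forces in N, time in s.
With the tool pointing down it reaches from about 300 to 950 mm from the base axis. Payload 3.1 kg.
Tool frame: the origin (TCP) lies where the fingers leave the gripper's body, on its centre line; the fingertips stand 73 mm ahead of it and the grasp point (between the pads) lies 54 mm ahead of it; z points along the fingers, y is the line along which they close (so a half turn about z gives the same grasp; the last joint's range is limited). The gripper opens to 85 mm and grips with 20 to 120 N. Pads are 22 mm wide; open, the fingers measure 114 mm over their backs; the gripper's body (76 mm by 85 mm) begins 54 mm behind the grasp point. The pads swing forward as they close: fully open they stand 13 mm farther back than shut.
Start: joints at [1.083, 0.308, 1.634, -0, 1.2, -0.07], TCP at [253.62, 571.235, 303.872] pointing down, gripper open.
Joint ranges: [-3.06, 3.06], [-0.79, 1.96], [0.05, 2.63], [-1.19, 4.34], [0.05, 2.64], [-2.94, 2.94]. Speed limits (rad/s): [2.79, 2.79, 3.14, 3.14, 3.14, 3.14].

INTERFACE

Orientations are given as a 3x3 rotation matrix whose columns are the frame's x, y, z axes.
In Python, from cell import arm gives the robot as it stands. The module is installed in compiled form; this text tells all that it offers.
- The arm moves only by the tool play_rows, never from a script. Its argument "rows" is a list of rows, each an object of numbers: "dx", "dy", "dz": the shift along the tool's x, y, z in mm; "ax", "ay", "az": the turn, a rotation vector about the tool's x, y, z in rad; "jaw": the finger opening in mm, from 0 to 85.4. A call has exactly 10 rows; each row is the pose to reach, as a shift and turn from the pose commanded when the call began, along the tool's axes at that moment; what a row does not reach only later rows make up. A row lasts 1/10 s, in which the tool goes at most 50 mm and 8.59 degrees, less where a joint would pass 70% of its speed; a pose out of reach is approached as far as the arm can. A call with a gripper value outside its range is refused whole. The fingers move at their own pace and stop on an object; "force" is the grip in N (left out, the last holds). Time passes only in rows, so rows that repeat a pose let the fingers close, or fill a call up. It gives the time, the measured TCP pose, the force, the opening and the grip force at its end, in the units of the state.
- arm.observe(): the state, without advancing time (a new reading comes with each control period).
- arm.grab_frame(name): name is "side" or "top"; returns a dict with "color" (480x640x3 uint8, red, green, blue), "z_map" (480x640 float32, mm along the optical axis (not along the pixel's ray), 0 where there is no reading), "fx", "fy", "cx", "cy" (pixels), "dist_coeffs" ([k1, k2, p1, p2, k3] as OpenCV has them; the pictures are not rectified), "camera_from_world" (4x4, takes a point from world to camera coordinates). Camera axes: x right, y down, z forward; pixel columns grow to the right and rows downward; lengths in mm; the calibration is good to about 2 mm. A picture is of the moment at which its call begins.
- arm.finish_job(): hands the job in; it is judged then, once.
The state is a dict: "t": time; "q": joint angles; "qvel": joint speeds; "effort": joint torques, N m; "tool_pos": TCP position; "orientation": TCP orientation; "force": force on the tool from outside, world axes, zero at the start; "torque": the same for the moment, N m; "grip_width": finger opening in mm; "grasp_force": force on a finger pad.
Only numpy, scipy, OpenCV 4.12 (cv2) and the standard library are available. Lean on these libraries where they do the work, as an engineer would, in place of code of your own. Each camera call takes 0.05 s, during which the arm holds its last target. There are 200 camera calls.

TASK

Take the hook pole from its rest, put its hook finger through the eye of the cleaning hatch on the end of the white duct, pull the hatch off its catch and draw it down steadily with the hook in the eye all the way until it lies fully open on its brackets. Then unhook, lay the pole back in its rest as it was and let go. Open the hatch with the pole only, do not force it or fling it open, and leave the goods on the counter where they stand.

Things in the scene. Friction and masses are not known exactly. Their poses are not given: they have to be found in the camera images.
- duct: White duct, 260 wide, underside 140, top 350 above the counter, on steel trestles (uprights 145 either side, from 85 behind its face). Origin: on the counter under the middle of its end face. -x points out of that face (the way the hatch opens), y along the hinge, z up. Out of the face stick two brackets under the hinge (55, top at height 160) and the catch box (22, height 328 to 352, middle).
- hatch (a joint): White hatch in the duct's end, 208 wide, 150 high, 8 thick, hinged at its lower edge (along the duct's y). 0 = shut, upright; grows as it swings down to -x of the duct; stop 1.5 rad = open, on the brackets, eye underneath. A roller catch at its top lets go under an 8 to 10 N pull on the eye, by 0.08 rad; then stiff hinges hold it wherever it is left, 1 to 4 N on the eye draws it down.
- hatch_hinge (a point): Middle of the hatch's hinge line, 165 above the counter, 4 outside the duct's end face.
- eye_pin (a point): Pin 125 above the hinge line and 8 outside it; carries the brass ring eye, which stands out and swings up and down about it (x-z plane), stiffly (about 2 N at the ring): left anywhere from 0.4 rad above level to 1.0 below. Ring centre 32 from the pin, hole 12 across, wire 5 thick, hole axis along y. Light parts: over 15 N of push or pull bends them. Axes as the duct's while shut.
- pole: Hook pole, 0.15 kg: square wooden handle 200 x 22 x 22, then a 10 thick rod to 230 from the handle's middle, then a straight steel hook finger at right angles. Origin: middle of the handle, on its axis. +x towards the hook, the finger points to -y, z up. Lies level in its rest; grip across the handle (along y) between the rest's two saddles.
- hook_tip (a point): Rounded end of the hook finger (7 thick): 230 ahead of the handle's middle (+x) and 36 to the side (-y). Axes as the pole's.
- hook_mid (a point): Point on the hook finger's axis 17 from its end, 230 ahead and 19 to the side (-y) of the handle's middle: where the eye should sit.
- pole_rest: Dark wooden pole rest, 220 x 75, fixed. Two saddles 20 long, 82 either side of its middle along x, each with a flared slot (26 wide at the bottom) whose floor is 50 above the counter, cheeks to height 77. Origin: on the counter under its middle. The pole lies along x, hook to +x, handle's middle over the rest's, 61 above the counter.
- tea_jar: Bystander: amber tea jar with black lid, 60 across, 95 high. Origin: centre of its underside.
- bowl: Bystander: white porcelain bowl, 84 across, 42 high. Origin: centre of its underside.
- gift_box: Bystander: orange gift box, 110 x 75 x 40. Origin: centre of its underside.
Things that resemble listed ones, but are neither listed nor needed, are in the scene too. Of the things like the pole_rest, leave any that is blue; of the rest the larger one is meant.

How it is judged:
By the outcome, as a careful person would: the job done as asked, in the order asked, and still so for the second after the job is handed in, with the robot touching nothing.
It also fails if it takes over 66 s, if anything falls off the work surface, if the arm or the gripper's body presses on something with over 40 N, if the wrist force passes 120 N, or if a joint passes its speed limit or range.

## Working session

There is one attempt and no reset: what is moved stays moved. The work goes in short steps, Python scripts to look and compute and a tool call to move; the robot and the scene stay as the last step left them, time stands still between calls to the robot, and variables do not carry over. Pictures are saved under pics/ and viewed, at most 14 in all, crops included, and the job is handed in when it is done.

Besides the shell and the picture viewer there is one more tool, called after "Call:" by a JSON object that holds its "method" and its "body", one argument or row to a line. play_rows: Moves the arm, as the interface text tells. Its arguments: {"type":"object","properties":{"rows":{"type":"array"},"force":{"type":"number"}},"required":["rows"]}

```bash
mkdir -p pics; cat > h.py <<'E'
import numpy as np, cv2
from cell import arm
def grab(n):
    f=arm.grab_frame(n); np.savez(f'{n}.npz',**f); return f
def load(n): return dict(np.load(f'{n}.npz'))
def cloud(f):
    K=np.array([[f['fx'],0,f['cx']],[0,f['fy'],f['cy']],[0,0,1]],float)
    v,u=np.mgrid[:480,:640]; p=np.stack([u,v],-1).reshape(-1,1,2).astype(float)
    n=cv2.undistortPoints(p,K,f['dist_coeffs']).reshape(480,640,2)
    z=f['z_map'][...,None]; c=np.concatenate([n*z,z],-1)
    T=np.linalg.inv(f['camera_from_world']); w=c@T[:3,:3].T+T[:3,3]; w[f['z_map']<=0]=np.nan
    return w
def save(f,name): cv2.imwrite(f'pics/{name}.png',f['color'][...,::-1])
E
python3 - <<'E'
from h import *
for n in('side','top'):
    f=grab(n); save(f,n+'0'); T=np.linalg.inv(f['camera_from_world']); print(n,T.round(2).tolist(),f['fx'])
print(arm.observe())
E
```

```text
side [[0.82, -0.42, 0.38, 88.44], [-0.57, -0.59, 0.57, -657.91], [-0.02, -0.69, -0.73, 959.93], [0.0, 0.0, 0.0, 1.0]] 485.54822446403006
top [[0.02, -0.98, 0.2, 254.55], [-1.0, -0.02, 0.0, -54.16], [0.0, -0.2, -0.98, 1328.69], [0.0, 0.0, 0.0, 1.0]] 444.09423505919483
{'t': 0.1, 'q': array([ 1.08328874e+00,  3.08910951e-01,  1.63506225e+00,  2.06467227e-05,
        1.19971166e+00, -6.96668858e-02]), 'qvel': array([-0.00050702,  0.00156848, -0.0047222 , -0.00149358, -0.00220822,
        0.00105033]), 'effort': array([-1.20393914e-03, -4.16406369e+01, -2.77645934e+01, -1.09383986e-04,
        4.10374269e-03, -1.63518649e-05]), 'tool_pos': array([253.33857724, 570.69960187, 302.76468479]), 'orientation': array([[-9.13964157e-01,  4.05793697e-01, -9.97041260e-04],
       [ 4.05794889e-01,  9.13962321e-01, -1.83945587e-03],
       [ 1.64818545e-04, -2.08579098e-03, -9.99997811e-01]]), 'force': array([-0.42955481, -0.13539875, -0.58936903]), 'torque': array([-0.01837343, -0.00341554,  0.01952495]), 'grasp_force': 0.0, 'grip_width': 85.34045325550558}
```

View pics/side0.png

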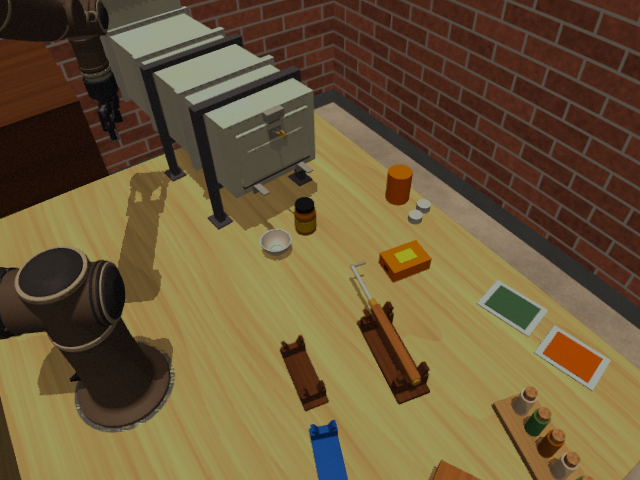

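View pics/top0.png

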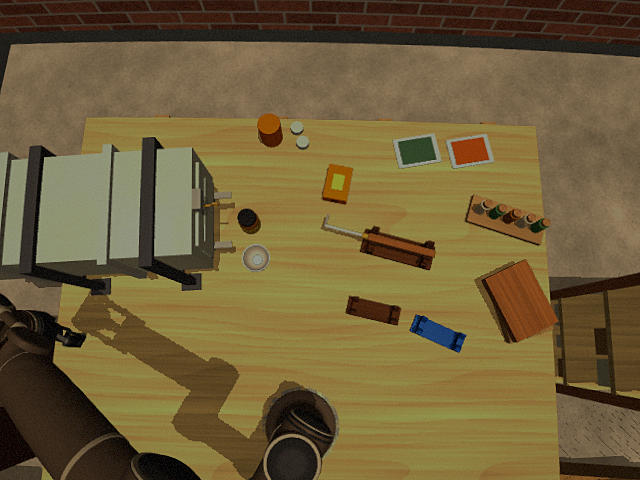

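The side view shows the duct face with hatch and brass eye (280,132), and the brown rest with the pole on it at about (390,345). The rest at (303,372) is smaller and the one at (328,450) is blue, so both are decoys. The top view shows the pole from its hook at (325,218) to (435,250), and the duct face at about x = 215.

```bash
python3 - <<'E'
from h import *
for n,box,eb in(('side',(350,255,430,400),(262,122,298,145)),('top',(315,205,445,275),(195,185,240,260))):
    f=load(n); w=cloud(f); hsv=cv2.cvtColor(f['color'],cv2.COLOR_RGB2HSV)
    x0,y0,x1,y1=box; W=w[y0:y1,x0:x1]; H=hsv[y0:y1,x0:x1]
    z=W[...,2]; 
    m=(z>64)&(z<80)&(H[...,1]>120)
    P=W[m]; c=np.median(P,0); print(n,'handle',m.sum(),c.round(1))
    m=(z>69)&(z<75)&(H[...,1]>120); P=W[m][:,:2]
    r=cv2.minAreaRect(P.astype(np.float32)); print(r)
    vx,vy,a,b=cv2.fitLine(P.astype(np.float32),cv2.DIST_HUBER,0,.01,.01).ravel(); print('dir',vx,vy,a,b, 'ang',np.arctan2(vy,vx))
    m=(z>45)&(z<72)&(H[...,1]<80); P=W[m]; print('steel',m.sum(), P.min(0) if m.any() else'',P.max(0) if m.any() else'')
    if m.any():
        l=cv2.fitLine(P[:,:2].astype(np.float32),cv2.DIST_HUBER,0,.01,.01).ravel(); print(l)
    x0,y0,x1,y1=eb; W=w[y0:y1,x0:x1]; H=hsv[y0:y1,x0:x1]
    m=(H[...,1]>110)&(W[...,2]>230)&(W[...,2]<345); P=W[m]; print('eye',m.sum(),np.c_[P.round(0),np.argwhere(m)+[y0,x0]][:60:2].tolist() if n=='side' else P[:40].round(0).tolist())
f=load('side');w=cloud(f)
# duct face
for a in [(225,140),(225,170),(300,110),(300,150),(245,175),(260,150),(290,150),(270,165),(240,140)]: print(a,w[a[1],a[0]].round(0))
c=f['color'][60:230,190:350]; cv2.imwrite('pics/c1.png',cv2.resize(c[...,::-1],None,fx=4.5,fy=3.5*1,interpolation=cv2.INTER_CUBIC)[:600,:800])
E
```

```text
side handle 1249 [ 518.  -289.8   72. ]
((522.3072509765625, -273.6908264160156), (217.06480407714844, 68.09074401855469), 75.89430236816406)
dir 0.23669438 0.97158414 518.50214 -284.91156 ang 1.3318342
steel 168 [ 546.13552948 -163.70254878   58.73137369] [606.68760178 -54.35372795  70.11413612]
[ 2.7763596e-01  9.6068633e-01  5.6235974e+02 -1.1000228e+02]
eye 58 [[563.0, 220.0, 307.0, 130.0, 280.0], [564.0, 214.0, 309.0, 130.0, 282.0], [561.0, 238.0, 295.0, 131.0, 276.0], [570.0, 239.0, 291.0, 131.0, 279.0], [561.0, 212.0, 309.0, 131.0, 281.0], [563.0, 207.0, 311.0, 131.0, 283.0], [560.0, 237.0, 293.0, 132.0, 276.0], [562.0, 231.0, 295.0, 132.0, 278.0], [563.0, 221.0, 301.0, 132.0, 280.0], [583.0, 249.0, 277.0, 132.0, 282.0], [566.0, 207.0, 307.0, 132.0, 284.0], [564.0, 244.0, 285.0, 133.0, 276.0], [560.0, 228.0, 295.0, 133.0, 278.0], [561.0, 219.0, 299.0, 133.0, 280.0], [582.0, 248.0, 276.0, 133.0, 282.0], [564.0, 204.0, 306.0, 133.0, 284.0], [570.0, 242.0, 281.0, 134.0, 279.0], [565.0, 221.0, 294.0, 134.0, 281.0], [585.0, 248.0, 271.0, 134.0, 283.0], [564.0, 199.0, 306.0, 134.0, 
[... 1172 characters left out ...]
206.0, 306.0], [561.0, 204.0, 304.0], [561.0, 201.0, 305.0], [563.0, 201.0, 296.0], [549.0, 231.0, 334.0], [562.0, 241.0, 290.0], [561.0, 238.0, 293.0], [561.0, 236.0, 294.0], [561.0, 234.0, 292.0], [561.0, 231.0, 294.0], [561.0, 228.0, 295.0], [561.0, 226.0, 295.0], [559.0, 222.0, 300.0], [559.0, 219.0, 302.0], [560.0, 217.0, 299.0], [561.0, 216.0, 293.0], [561.0, 213.0, 294.0], [562.0, 211.0, 292.0], [562.0, 209.0, 293.0], [561.0, 205.0, 297.0]]
(225, 140) [431. 246. 318.]
(225, 170) [428. 279. 211.]
(300, 110) [nan nan nan]
(300, 150) [635. 253. 199.]
(245, 175) [464. 241. 203.]
(260, 150) [512. 238. 259.]
(290, 150) [602. 248. 216.]
(270, 165) [535. 240. 202.]
(240, 140) [465. 239. 308.]
```

View pics/c1.png

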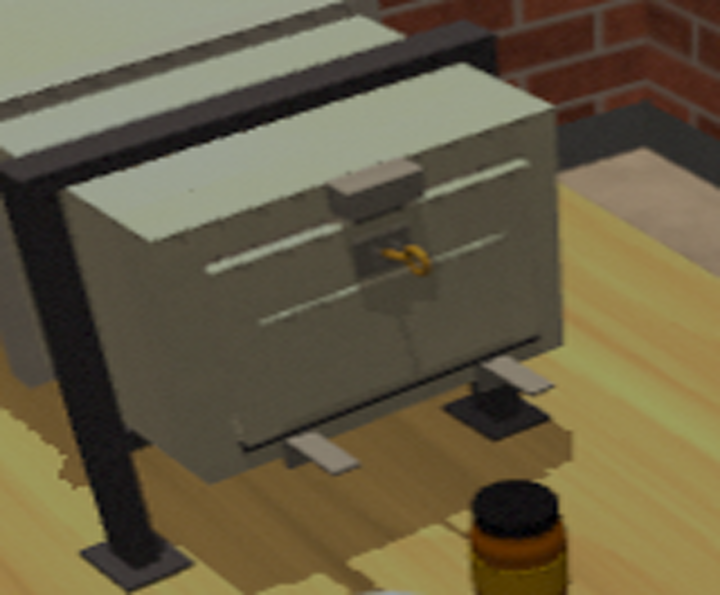

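The crop shows the ring eye raised slightly above level in front of the hatch, below the catch box. The brackets sit low on the face.

```bash
python3 - <<'E'
from h import *
for n,box in(('side',(205,90,320,190)),('top',(195,150,225,275))):
    f=load(n); w=cloud(f); x0,y0,x1,y1=box
    P=w[y0:y1,x0:x1].reshape(-1,3); P=P[(P[:,2]>200)&(P[:,2]<325)&(P[:,1]>222)&(P[:,1]<265)&(P[:,0]>430)&(P[:,0]<680)]
    for k in range(6):
        A=np.c_[P[:,0],np.ones(len(P))]; s=np.linalg.lstsq(A,P[:,1],rcond=None)[0]; r=P[:,1]-A@s; P=P[abs(r)<max(4,2*r.std())]
    print(n,len(P),s,'y at 562',s[0]*562+s[1],r.std(), P.min(0),P.max(0))
    P=w.reshape(-1,3); d=P[:,1]-s[0]*P[:,0]-s[1]
    Q=P[(P[:,2]>150)&(P[:,2]<347)&(d<30)&(d>-8)&(P[:,0]>350)&(P[:,0]<750)]; print('x ext',np.percentile(Q[:,0],[0,1,99,100]))
    Q=P[(P[:,2]>328)&(P[:,2]<356)&(d<-6)&(d>-30)&(P[:,0]>350)&(P[:,0]<750)]; print('catch',len(Q),Q.min(0),Q.max(0))
    Q=P[(P[:,2]>345)&(P[:,2]<356)&(d<40)&(d>6)&(P[:,0]>350)&(P[:,0]<750)]; print('top x',np.percentile(Q[:,0],[0,1,99,100]))
    # jar, bowl
    for nm,zz in(('jar',(85,102)),('bowl',(36,46))):
        Q=P[(P[:,2]>zz[0])&(P[:,2]<zz[1])&(P[:,1]>60)&(P[:,1]<190)&(P[:,0]>380)&(P[:,0]<620)];print(nm,Q.mean(0) if len(Q) else 0, Q.min(0),Q.max(0))
f=load('top');w=cloud(f)
x0,y0,x1,y1=350,220,445,275; W=w[y0:y1,x0:x1].reshape(-1,3)
d=np.array([.2487,.9686]) ; p=np.array([-.9686,.2487]); c=np.array([522.7,-274])
s=(W[:,:2]-c)@d; t=(W[:,:2]-c)@p; q=(abs(s)<60)&(abs(t)>14)&(abs(t)<36); print('rest base h',np.percentile(W[q,2],[5,50,95]))
hz=(abs(s)<60)&(W[:,2]>66)&(abs(t)<30);print('handle lateral',np.percentile(t[hz],[2,50,98]), 's ext',np.percentile(s[(W[:,2]>66)&(abs(t)<12)],[0,2,98,100]))
E
```

```text
side 2690 [8.03907905e-02 2.00482012e+02] y at 562 245.66163656504162 2.1553425608386747 [436.62765837 234.14500101 200.06346524] [663.95607548 258.07764432 321.25240133]
x ext [426.81353051 428.7960814  685.13207553 690.85613183]
catch 205 [534.57737864 227.23609878 328.39019131] [585.77069902 240.60082261 355.13022257]
top x [426.51270624 428.72294856 684.29233855 688.46993207]
jar [584.29644236 164.89972724  94.0715026 ] [560.16923902 142.27288752  85.22288496] [611.66460133 189.61269398 100.18739237]
bowl [503.49095782 149.20394152  40.82535351] [435.35149692 103.04588464  36.03396634] [606.781286   186.99806084  45.90703697]
top 1125 [5.76930699e-02 2.14092929e+02] y at 562 246.51643464638494 2.891246126323984 [430.02454823 236.59840387 200.12269965] [663.99700789 257.22990971 322.52222732]
x ext [427.7262415  428.53479341 685.98920629 690.37757899]
catch 130 [534.23720521 230.04731441 329.01954068] [583.91060685 241.40335129 354.51288582]
top x [428.01238858 430.70589486 685.33549717 688.75068066]
jar [587.2852278  167.33167871  93.77397141] [561.67772812 143.30331134  85.07263266] [615.04533324 189.89944992 100.26641135]
bowl [493.78558569 146.71560474  40.45455667] [437.3651253  103.74948986  36.11746963] [594.99095187 188.65647405  45.99180447]
rest base h [ 6.81024366 11.51886339 15.43746171]
handle lateral [-10.80439571   0.4757356   10.71410006] s ext [-108.79083427 -102.48519385  108.66179169  147.30335514]
```

Call:
{"method": "play_rows", "body": {
  "rows": [
    {"dx": -12,"dy": -48},
    {"dx": -24,"dy": -95},
    {"dx": -35,"dy": -143,"az": 0.05},
    {"dx": -47,"dy": -190,"az": 0.15},
    {"dx": -58,"dy": -238,"az": 0.28},
    {"dx": -93,"dy": -270,"az": 0.42},
    {"dx": -130,"dy": -303,"az": 0.56},
    {"dx": -166,"dy": -336,"az": 0.7},
    {"dx": -203,"dy": -369,"az": 0.84},
    {"dx": -240,"dy": -402,"az": 0.98}
  ]
}}

```text
validation failed for argument at $.ro...
```

```bash
cat >> h.py <<'E'
def rel(pos,yaw,pitch=0):
    "shift and turn in tool axes to TCP pos, tool x at yaw, tool z down (pitch>0: hook end up)"
    s=arm.observe(); R=s['orientation']
    x=np.array([np.cos(yaw)*np.cos(pitch),np.sin(yaw)*np.cos(pitch),np.sin(pitch)]); y=np.array([np.sin(yaw),-np.cos(yaw),0]); z=np.cross(x,y)
    G=np.c_[x,y,z]; r=cv2.Rodrigues(R.T@G)[0].ravel()
    print('t',round(s['t'],2),'at',s['tool_pos'].round(1),'F',s['force'].round(1),'w',round(s['grip_width'],1))
    print('d',(R.T@(np.array(pos)-s['tool_pos'])).round(1),'a',r.round(3))
E
python3 -c "
from h import *
rel([533,-235,200],1.319)"
```

```text
t 0.1 at [253.3 570.7 302.8] F [-0.4 -0.1 -0.6] w 85.3
d [-582.6 -622.7  104. ] a [-2.000e-03  1.000e-03  1.405e+00]
```

Call:
{"method": "play_rows", "body": {
  "rows": [
    {"dx": -12,"dy": -48,"dz": 0,"ax": 0,"ay": 0,"az": 0,"jaw": 85},
    {"dx": -24,"dy": -95,"dz": 0,"ax": 0,"ay": 0,"az": 0,"jaw": 85},
    {"dx": -35,"dy": -143,"dz": 0,"ax": 0,"ay": 0,"az": 0.05,"jaw": 85},
    {"dx": -47,"dy": -190,"dz": 0,"ax": 0,"ay": 0,"az": 0.15,"jaw": 85},
    {"dx": -58,"dy": -238,"dz": 0,"ax": 0,"ay": 0,"az": 0.28,"jaw": 85},
    {"dx": -93,"dy": -270,"dz": 0,"ax": 0,"ay": 0,"az": 0.42,"jaw": 85},
    {"dx": -130,"dy": -303,"dz": 0,"ax": 0,"ay": 0,"az": 0.56,"jaw": 85},
    {"dx": -166,"dy": -336,"dz": 0,"ax": 0,"ay": 0,"az": 0.7,"jaw": 85},
    {"dx": -203,"dy": -369,"dz": 0,"ax": 0,"ay": 0,"az": 0.84,"jaw": 85},
    {"dx": -240,"dy": -402,"dz": 0,"ax": 0,"ay": 0,"az": 0.98,"jaw": 85}
  ],
  "force": 60
}}

```text
t: 1.1
tool_pos: [309.8, 104.7, 303.9]
orientation: [[-0.167, 0.986, 0.001], [0.986, 0.167, 0.0], [0.0, 0.001, -1.0]]
force: [1.0, 0.3, -0.1]
grip_width: 85.0
grasp_force: 0.0
```

```bash
python3 -c "
from h import *
rel([533,-235,200],1.319)"
```

```text
t 1.1 at [309.8 104.7 303.9] F [ 1.   0.3 -0.1] w 85.0
d [-372.2  163.1  104.1] a [ 0.001 -0.     0.42 ]
```

Call:
{"method": "play_rows", "body": {
  "rows": [
    {"dx": -40,"dy": 18,"dz": 10,"ax": 0,"ay": 0,"az": 0.05,"jaw": 85},
    {"dx": -80,"dy": 35,"dz": 20,"ax": 0,"ay": 0,"az": 0.1,"jaw": 85},
    {"dx": -120,"dy": 53,"dz": 35,"ax": 0,"ay": 0,"az": 0.15,"jaw": 85},
    {"dx": -160,"dy": 70,"dz": 45,"ax": 0,"ay": 0,"az": 0.2,"jaw": 85},
    {"dx": -200,"dy": 88,"dz": 55,"ax": 0,"ay": 0,"az": 0.25,"jaw": 85},
    {"dx": -240,"dy": 105,"dz": 68,"ax": 0,"ay": 0,"az": 0.3,"jaw": 85},
    {"dx": -280,"dy": 123,"dz": 80,"ax": 0,"ay": 0,"az": 0.34,"jaw": 85},
    {"dx": -320,"dy": 140,"dz": 90,"ax": 0,"ay": 0,"az": 0.38,"jaw": 85},
    {"dx": -355,"dy": 156,"dz": 100,"ax": 0,"ay": 0,"az": 0.42,"jaw": 85},
    {"dx": -372,"dy": 163,"dz": 104,"ax": 0,"ay": 0,"az": 0.42,"jaw": 85}
  ]
}}

```text
t: 2.1
tool_pos: [535.4, -234.6, 198.4]
orientation: [[0.247, 0.969, -0.0], [0.969, -0.247, -0.0], [-0.0, -0.0, -1.0]]
force: [-0.9, -0.8, 0.2]
grip_width: 84.9
grasp_force: 0.0
```

```bash
python3 - <<'E'
from h import *
rel([533,-235,114],1.319)
f=grab('side'); save(f,'s1')
c=f['color'][200:430,290:490]; cv2.imwrite('pics/c2.png',cv2.resize(c[...,::-1],None,fx=2.6,fy=2.6))
E
```

```text
t 2.1 at [ 535.4 -234.6  198.4] F [-0.9 -0.8  0.2] w 84.9
d [-0.9 -2.3 84.4] a [-0.     0.     0.002]
```

View pics/c2.png

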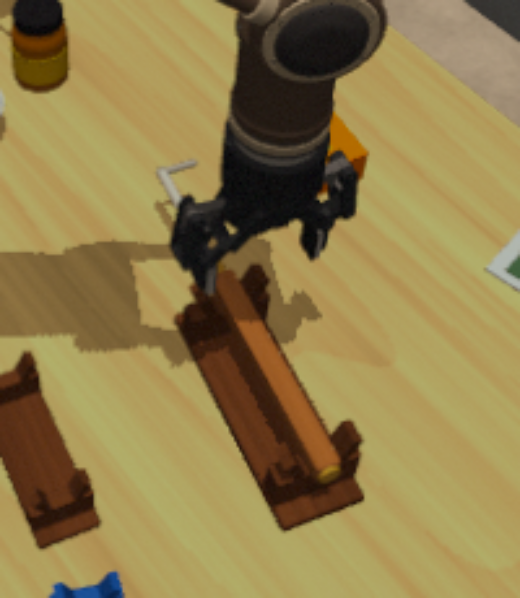

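The open gripper straddles the handle, ahead of its middle at about (235,260) in the crop. I'll descend and close.

Call:
{"method": "play_rows", "body": {
  "rows": [
    {"dx": 0,"dy": -1,"dz": 20,"ax": 0,"ay": 0,"az": 0,"jaw": 85},
    {"dx": 0,"dy": -2,"dz": 45,"ax": 0,"ay": 0,"az": 0,"jaw": 85},
    {"dx": 0,"dy": -2,"dz": 65,"ax": 0,"ay": 0,"az": 0,"jaw": 85},
    {"dx": 0,"dy": -2,"dz": 78,"ax": 0,"ay": 0,"az": 0,"jaw": 85},
    {"dx": 0,"dy": -2,"dz": 84,"ax": 0,"ay": 0,"az": 0,"jaw": 85},
    {"dx": 0,"dy": -2,"dz": 84,"ax": 0,"ay": 0,"az": 0,"jaw": 40},
    {"dx": 0,"dy": -2,"dz": 84,"ax": 0,"ay": 0,"az": 0,"jaw": 30},
    {"dx": 0,"dy": -2,"dz": 84,"ax": 0,"ay": 0,"az": 0,"jaw": 20},
    {"dx": 0,"dy": -2,"dz": 84,"ax": 0,"ay": 0,"az": 0,"jaw": 10},
    {"dx": 0,"dy": -2,"dz": 84,"ax": 0,"ay": 0,"az": 0,"jaw": 10}
  ],
  "force": 100
}}

```text
t: 3.15
tool_pos: [533.4, -231.9, 117.2]
orientation: [[0.245, 0.97, 0.002], [0.97, -0.245, -0.001], [-0.001, 0.002, -1.0]]
force: [0.7, -0.5, -1.2]
grip_width: 20.6
grasp_force: 97.8
```

Call:
{"method": "play_rows", "body": {
  "rows": [
    {"dx": 0,"dy": 0,"dz": 0,"ax": 0,"ay": 0,"az": 0,"jaw": 10},
    {"dx": 0,"dy": 0,"dz": 0,"ax": 0,"ay": 0,"az": 0,"jaw": 10},
    {"dx": 0,"dy": 0,"dz": -2,"ax": 0,"ay": 0,"az": 0,"jaw": 10},
    {"dx": 0,"dy": 0,"dz": -5,"ax": 0,"ay": 0,"az": 0,"jaw": 10},
    {"dx": 0,"dy": 0,"dz": -10,"ax": 0,"ay": 0,"az": 0,"jaw": 10},
    {"dx": 0,"dy": 0,"dz": -18,"ax": 0,"ay": 0,"az": 0,"jaw": 10},
    {"dx": 0,"dy": 0,"dz": -28,"ax": 0,"ay": 0,"az": 0,"jaw": 10},
    {"dx": 0,"dy": 0,"dz": -40,"ax": 0,"ay": 0,"az": 0,"jaw": 10},
    {"dx": 0,"dy": 0,"dz": -50,"ax": 0,"ay": 0,"az": 0,"jaw": 10},
    {"dx": 0,"dy": 0,"dz": -60,"ax": 0,"ay": 0,"az": 0,"jaw": 10}
  ]
}}

```text
t: 4.15
tool_pos: [532.8, -231.6, 177.3]
orientation: [[0.245, 0.97, 0.001], [0.97, -0.245, -0.001], [-0.0, 0.001, -1.0]]
force: [-1.1, 0.1, -1.6]
grip_width: 20.1
grasp_force: 98.1
```

```bash
python3 - <<'E'
from h import *
s=arm.observe();print(s['tool_pos'],s['force'],s['grip_width'],s['grasp_force'])
f=grab('side'); save(f,'s2')
c=f['color'][180:410,310:510]; cv2.imwrite('pics/c3.png',cv2.resize(c[...,::-1],None,fx=2.6,fy=2.6))
R=s['orientation'];p=s['tool_pos']
for n in('side','top'):
    f=grab(n); w=cloud(f); H=cv2.cvtColor(f['color'],cv2.COLOR_RGB2HSV)
    q=(w-p)@R; m=(q[...,0]>70)&(q[...,0]<230)&(q[...,1]>-25)&(q[...,1]<50)&(q[...,2]>20)&(q[...,2]<90)
    P=q[m]; r=P[(P[:,0]<175)&(abs(P[:,1])<12)]; print(n,len(P),'rod line (x,y):',np.polyfit(r[:,0],r[:,1],1).round(3),'z top:',np.polyfit(r[:,0],r[:,2],1).round(3),'ext',P.min(0).round(1),P.max(0).round(1))
    t=P[P[:,1]>14]; print('finger',len(t),np.median(t,0).round(1))
E
```

```text
[ 532.81652292 -231.60278696  177.31511009] [-1.05559042  0.11998774 -1.57653293] 20.146444508826114 98.13496828079224
side 200 rod line (x,y): [ 0.002 -1.178] z top: [-7.0000e-03  5.1323e+01] ext [77.6 -5.9 44. ] [183.2  35.6  59.4]
finger 26 [178.3  25.2  52.7]
top 168 rod line (x,y): [-0.003  1.991] z top: [-8.0000e-03  5.3135e+01] ext [70.9 -3.5 46.5] [182.9  37.6  58.4]
finger 20 [178.5  26.5  54.3]
```

View pics/c3.png

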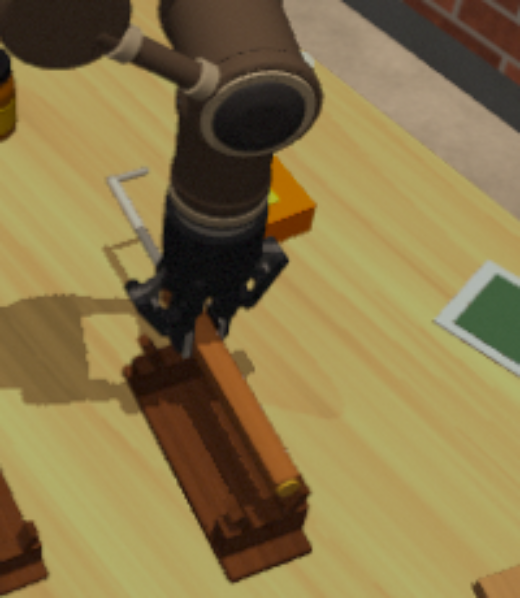

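The pole is held level above the rest, with its hook clear at (125,180) in the crop. Next I'll move to a standoff beside the eye.

```bash
python3 - <<'E'
from h import *
rel([516,10,356],1.641)
# triangulate ring by colour from start frames
pts=[]
for n,b in(('side',(278,128,290,142)),('top',(200,195,222,215))):
    f=load(n)
f=dict(np.load('side.npz')); H=cv2.cvtColor(f['color'],cv2.COLOR_RGB2HSV)
for n in ('side','top'):
    f=dict(np.load(n+'.npz')); w=cloud(f); H=cv2.cvtColor(f['color'],cv2.COLOR_RGB2HSV)
    m=(w[...,1]<222)&(w[...,1]>190)&(w[...,2]>280)&(w[...,2]<320)&(abs(w[...,0]-562)<12)&(H[...,1]>100)
    v,u=np.nonzero(m); print(n,len(u),u.min(),u.max(),v.min(),v.max(),'mid',(u.min()+u.max())/2,(v.min()+v.max())/2, 'pts',w[m].mean(0).round(1),w[m].min(0).round(0),w[m].max(0).round(0))
E
```

```text
t 4.3 at [ 533.2 -231.8  177.3] F [-0.6 -0.2 -1.3] w 20.3
d [ 230.2  -75.4 -179.1] a [ 0.002  0.001 -0.317]Traceback (most recent call last):
  File "<stdin>", line 11, in <module>
    return umr_minimum(a, axis, None, out, keepdims, initial, where)
ValueError: zero-size array to reduction operation minimum which has no identity
```

Call:
{"method": "play_rows", "body": {
  "rows": [
    {"dx": 0,"dy": 0,"dz": -30,"ax": 0,"ay": 0,"az": 0,"jaw": 10},
    {"dx": 10,"dy": -5,"dz": -65,"ax": 0,"ay": 0,"az": 0,"jaw": 10},
    {"dx": 35,"dy": -12,"dz": -95,"ax": 0,"ay": 0,"az": -0.04,"jaw": 10},
    {"dx": 65,"dy": -22,"dz": -120,"ax": 0,"ay": 0,"az": -0.09,"jaw": 10},
    {"dx": 100,"dy": -34,"dz": -145,"ax": 0,"ay": 0,"az": -0.15,"jaw": 10},
    {"dx": 135,"dy": -45,"dz": -165,"ax": 0,"ay": 0,"az": -0.2,"jaw": 10},
    {"dx": 170,"dy": -56,"dz": -177,"ax": 0,"ay": 0,"az": -0.25,"jaw": 10},
    {"dx": 200,"dy": -66,"dz": -179,"ax": 0,"ay": 0,"az": -0.29,"jaw": 10},
    {"dx": 220,"dy": -72,"dz": -179,"ax": 0,"ay": 0,"az": -0.317,"jaw": 10},
    {"dx": 230,"dy": -75,"dz": -179,"ax": 0,"ay": 0,"az": -0.317,"jaw": 10}
  ]
}}

```text
t: 5.3
tool_pos: [515.4, 11.7, 354.5]
orientation: [[-0.072, 0.997, -0.001], [0.997, 0.072, 0.0], [0.001, -0.001, -1.0]]
force: [0.7, -0.2, -1.3]
grip_width: 20.2
grasp_force: 98.0
```

```bash
cat > look.py <<'E'
from h import *
import sys
tag=sys.argv[1]; s=arm.observe(); p=s['tool_pos'];R=s['orientation']
print('t',round(s['t'],2),p.round(1),'F',s['force'].round(1),'w',round(s['grip_width'],1),R[:,0].round(3))
ims=[]
for n in('side','top'):
    f=grab(n); w=cloud(f); H=cv2.cvtColor(f['color'],cv2.COLOR_RGB2HSV)
    K=np.array([[f['fx'],0,f['cx']],[0,f['fy'],f['cy']],[0,0,1]],float); C=f['camera_from_world']
    pr=lambda X:cv2.projectPoints(np.array([X],float),cv2.Rodrigues(C[:3,:3])[0],C[:3,3],K,f['dist_coeffs'])[0].ravel()
    m=(w[...,1]<224)&(w[...,1]>185)&(w[...,2]>280)&(w[...,2]<320)&(abs(w[...,0]-562)<13)&(H[...,1]>100)
    if m.any():
        v,u=np.nonzero(m); print(n,'ring',len(u),'u',u.min(),u.max(),'v',v.min(),v.max(),'xyz',w[m].mean(0).round(1),w[m].min(0).round(0),w[m].max(0).round(0))
    q=(w-p)@R; m=(q[...,0]>165)&(q[...,0]<192)&(q[...,1]>14)&(q[...,1]<45)&(q[...,2]>40)&(q[...,2]<72)&(H[...,1]<100)
    if m.any(): print(n,'finger tool frame',m.sum(),np.median(q[m],0).round(1),q[m].min(0).round(1),q[m].max(0).round(1))
    a=pr(p+R@[181,36,56.5]); b=pr([561.5,205,300]); print(n,'pred tip',a.round(1),'pred ring',b.round(1))
    u0,v0=int((a[0]+b[0])/2)-20,int((a[1]+b[1])/2)-25; c=f['color'][v0:v0+50,u0:u0+40]; print('crop origin',u0,v0)
    ims.append(cv2.resize(c[...,::-1],None,fx=10,fy=10,interpolation=cv2.INTER_CUBIC))
cv2.imwrite(f'pics/{tag}.png',np.hstack(ims))
E
python3 look.py e1
```

```text
t 5.3 [515.4  11.7 354.5] F [ 0.7 -0.2 -1.3] w 20.2 [-0.072  0.997  0.001]
side ring 40 u 279 285 v 130 138 xyz [563.2 211.  301. ] [560. 200. 291.] [567. 224. 312.]
side finger tool frame 24 [177.1  23.2  53.1] [174.2  14.7  49.1] [183.1  33.   57.1]
side pred tip [277.  141.4] pred ring [283.1 135.4]
crop origin 260 113
top ring 36 u 210 219 v 203 206 xyz [560.4 211.2 300.2] [557. 201. 289.] [564. 222. 313.]
top finger tool frame 24 [179.1  23.4  52.9] [176.7  14.1  49. ] [182.4  33.5  56.5]
top pred tip [220.6 213.8] pred ring [216.9 204.2]
crop origin 198 184
```

View pics/e1.png

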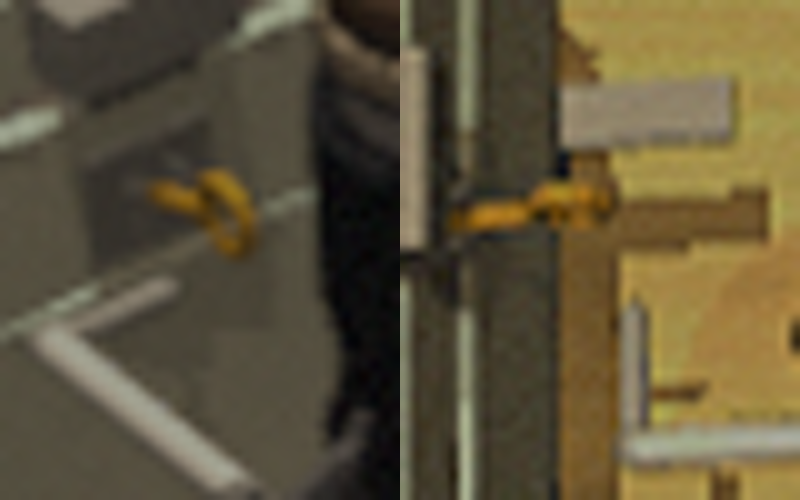

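Side half: the ring's hole is at crop (230,212) and the finger tip at (172,287). Top half: the ring spans x 535–612 at y 203, and the tip is at (635,300). I'll triangulate both.

```bash
cat >> h.py <<'E'
def tri(ps,pt):
    M=[];U=[]
    for n,p in(('side',ps),('top',pt)):
        f=load(n);K=np.array([[f['fx'],0,f['cx']],[0,f['fy'],f['cy']],[0,0,1]],float)
        U.append(cv2.undistortPoints(np.array([[p]],float),K,f['dist_coeffs']).reshape(2,1)); M.append(f['camera_from_world'][:3])
    X=cv2.triangulatePoints(M[0],M[1],U[0],U[1]).ravel(); return X[:3]/X[3]
E
python3 - <<'E'
from h import *
s=arm.observe();R=s['orientation'];p=s['tool_pos']
r=tri((283.0-.5,134.2-.5),(215.4-.5,204.2-.5)); t=tri((277.3-.5,141.7-.5),(221.5-.5,214.1-.5))
print(r,t,'tip tool',R.T@(t-p),'diff tool',R.T@(r-t))
for a in np.arange(-.4,.5,.1): print(round(a,1),245.5-12-32*np.cos(a),290+32*np.sin(a))
E
```

```text
[562.35433895 209.33714312 302.06124744] [537.69992298 193.53666015 299.85031128] tip tool [180.66495766  35.12928768  54.37261593] diff tool [14.00052945 25.71670955 -2.24048056]
-0.4 204.02604819190768 277.5386130461232
-0.3 202.92923234798062 280.5433533868371
-0.2 202.13786950908028 283.64258141455804
-0.1 201.65986671110318 286.8053306673015
-0.0 201.5 290.0
0.1 201.65986671110318 293.1946693326985
0.2 202.13786950908028 296.35741858544196
0.3 202.92923234798062 299.4566466131629
0.4 204.02604819190768 302.4613869538768
```

Call:
{"method": "play_rows", "body": {
  "rows": [
    {"dx": 2,"dy": 2,"dz": -0.5,"ax": 0,"ay": 0,"az": 0,"jaw": 10},
    {"dx": 5,"dy": 5,"dz": -1,"ax": 0,"ay": 0,"az": 0,"jaw": 10},
    {"dx": 8,"dy": 8,"dz": -1.5,"ax": 0,"ay": 0,"az": 0,"jaw": 10},
    {"dx": 11,"dy": 11,"dz": -2.2,"ax": 0,"ay": 0,"az": 0,"jaw": 10},
    {"dx": 13,"dy": 13,"dz": -2.2,"ax": 0,"ay": 0,"az": 0,"jaw": 10},
    {"dx": 14,"dy": 14,"dz": -2.2,"ax": 0,"ay": 0,"az": 0,"jaw": 10},
    {"dx": 14,"dy": 14,"dz": -2.2,"ax": 0,"ay": 0,"az": 0,"jaw": 10},
    {"dx": 14,"dy": 14,"dz": -2.2,"ax": 0,"ay": 0,"az": 0,"jaw": 10},
    {"dx": 14,"dy": 14,"dz": -2.2,"ax": 0,"ay": 0,"az": 0,"jaw": 10},
    {"dx": 14,"dy": 14,"dz": -2.2,"ax": 0,"ay": 0,"az": 0,"jaw": 10}
  ]
}}

```text
t: 6.4
tool_pos: [528.9, 24.8, 357.1]
orientation: [[-0.07, 0.998, 0.0], [0.998, 0.07, -0.0], [-0.0, 0.0, -1.0]]
force: [-0.8, 0.8, -1.3]
grip_width: 20.5
grasp_force: 98.0
```

```bash
python3 look.py e2
```

```text
t 6.4 [528.9  24.8 357.1] F [-0.8  0.8 -1.3] w 20.5 [-0.07   0.998 -0.   ]
side ring 41 u 279 285 v 130 138 xyz [563.1 210.5 300.7] [553. 198. 289.] [568. 221. 311.]
side finger tool frame 24 [177.7  23.2  53.3] [174.8  14.5  50.5] [182.4  35.6  57.3]
side pred tip [279.1 136. ] pred ring [283.1 135.4]
crop origin 261 110
top ring 35 u 210 219 v 203 206 xyz [560.6 211.1 300.1] [558. 200. 285.] [563. 223. 311.]
top finger tool frame 25 [179.1  24.3  54.3] [175.9  14.4  50.9] [191.2  43.6  64.6]
top pred tip [215.4 207.8] pred ring [216.9 204.2]
crop origin 196 181
```

View pics/e2.png

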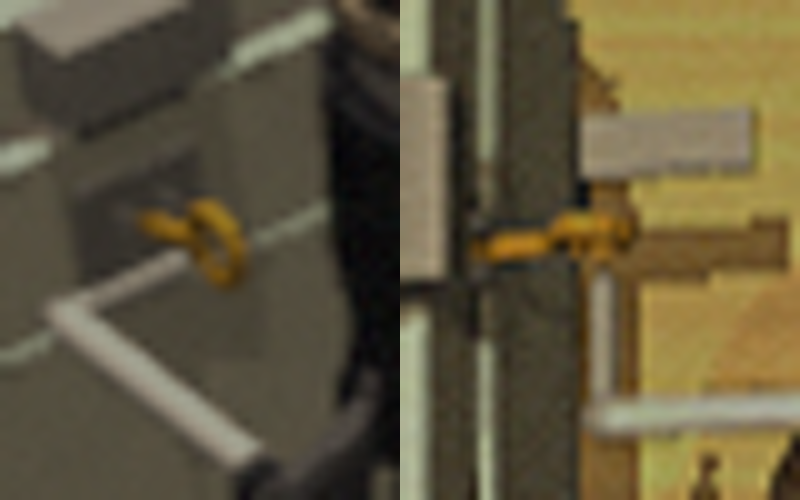

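The finger points at the hole in both views. In the side half the tip is at (188,258) with the hole at (217,243). In the top half the finger axis is at x 601 and the ring's middle at 596. I'll go 1 mm further in and insert gently.

Call:
{"method": "play_rows", "body": {
  "rows": [
    {"dx": 1,"dy": 0,"dz": -0.3,"ax": 0,"ay": 0,"az": 0,"jaw": 10},
    {"dx": 1,"dy": 2,"dz": -0.3,"ax": 0,"ay": 0,"az": 0,"jaw": 10},
    {"dx": 1,"dy": 4,"dz": -0.3,"ax": 0,"ay": 0,"az": 0,"jaw": 10},
    {"dx": 1,"dy": 6,"dz": -0.3,"ax": 0,"ay": 0,"az": 0,"jaw": 10},
    {"dx": 1,"dy": 8,"dz": -0.3,"ax": 0,"ay": 0,"az": 0,"jaw": 10},
    {"dx": 1,"dy": 10,"dz": -0.3,"ax": 0,"ay": 0,"az": 0,"jaw": 10},
    {"dx": 1,"dy": 12,"dz": -0.3,"ax": 0,"ay": 0,"az": 0,"jaw": 10},
    {"dx": 1,"dy": 14,"dz": -0.3,"ax": 0,"ay": 0,"az": 0,"jaw": 10},
    {"dx": 1,"dy": 16,"dz": -0.3,"ax": 0,"ay": 0,"az": 0,"jaw": 10},
    {"dx": 1,"dy": 16,"dz": -0.3,"ax": 0,"ay": 0,"az": 0,"jaw": 10}
  ]
}}

```text
t: 7.5
tool_pos: [545.0, 27.3, 356.9]
orientation: [[-0.07, 0.998, -0.001], [0.998, 0.07, 0.001], [0.001, -0.001, -1.0]]
force: [-0.2, 2.4, -2.9]
grip_width: 20.4
grasp_force: 97.8
```

```bash
python3 look.py e3
```

```text
t 7.5 [545.   27.3 356.9] F [-0.2  2.4 -2.9] w 20.4 [-0.07   0.998  0.001]
side ring 33 u 280 285 v 130 138 xyz [563.  208.2 302.6] [560. 201. 290.] [567. 220. 312.]
side finger tool frame 17 [177.2  23.6  54.4] [174.8  14.5  51.1] [186.8  33.9  66.7]
side pred tip [284.3 133.2] pred ring [283.1 135.4]
crop origin 263 109
top ring 31 u 210 219 v 203 206 xyz [560.4 211.3 301.3] [555. 201. 288.] [564. 223. 311.]
top finger tool frame 15 [180.2  21.7  56. ] [177.3  14.2  50.2] [183.1  27.1  58.6]
top pred tip [214.8 201.5] pred ring [216.9 204.2]
crop origin 195 177
```

View pics/e3.png

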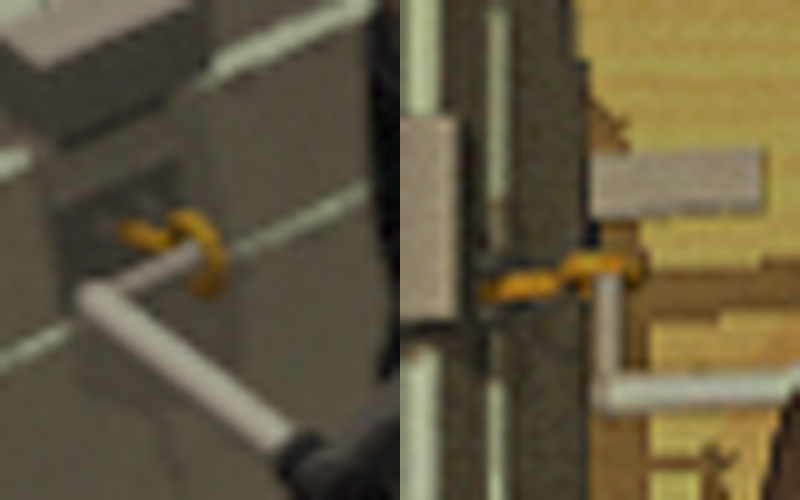

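The finger tip is in the ring at (197,247) in the side half. In the top half its axis (608) sits slightly outside the ring's middle (601). I'll correct about 1.5 mm toward the duct and push on.

Call:
{"method": "play_rows", "body": {
  "rows": [
    {"dx": 0.8,"dy": 0,"dz": 0.3,"ax": 0,"ay": 0,"az": 0,"jaw": 10},
    {"dx": 1.5,"dy": 0,"dz": 0.5,"ax": 0,"ay": 0,"az": 0,"jaw": 10},
    {"dx": 1.5,"dy": 2,"dz": 0.5,"ax": 0,"ay": 0,"az": 0,"jaw": 10},
    {"dx": 1.5,"dy": 4,"dz": 0.5,"ax": 0,"ay": 0,"az": 0,"jaw": 10},
    {"dx": 1.5,"dy": 6,"dz": 0.5,"ax": 0,"ay": 0,"az": 0,"jaw": 10},
    {"dx": 1.5,"dy": 8,"dz": 0.5,"ax": 0,"ay": 0,"az": 0,"jaw": 10},
    {"dx": 1.5,"dy": 10,"dz": 0.5,"ax": 0,"ay": 0,"az": 0,"jaw": 10},
    {"dx": 1.5,"dy": 12,"dz": 0.5,"ax": 0,"ay": 0,"az": 0,"jaw": 10},
    {"dx": 1.5,"dy": 13,"dz": 0.5,"ax": 0,"ay": 0,"az": 0,"jaw": 10},
    {"dx": 1.5,"dy": 13,"dz": 0.5,"ax": 0,"ay": 0,"az": 0,"jaw": 10}
  ]
}}

```text
t: 8.6
tool_pos: [558.0, 29.4, 356.9]
orientation: [[-0.07, 0.998, 0.0], [0.998, 0.07, 0.0], [0.0, 0.0, -1.0]]
force: [-0.2, 0.6, -1.9]
grip_width: 20.2
grasp_force: 98.0
```

```bash
python3 look.py e4
```

```text
t 8.6 [558.   29.4 356.9] F [-0.2  0.6 -1.9] w 20.2 [-0.07   0.998  0.   ]
side ring 31 u 279 285 v 130 138 xyz [563.  209.3 301.7] [561. 199. 291.] [566. 223. 310.]
side finger tool frame 21 [177.1  26.2  53.7] [170.7  15.8  46.7] [188.5  38.9  65.3]
side pred tip [288.5 131.1] pred ring [283.1 135.4]
crop origin 265 108
top ring 33 u 210 219 v 202 206 xyz [560.9 211.  302. ] [558. 201. 290.] [567. 222. 312.]
top finger tool frame 13 [179.3  28.1  55.4] [176.7  23.4  52.1] [181.7  34.2  57.8]
top pred tip [214.4 196.3] pred ring [216.9 204.2]
crop origin 195 175
```

View pics/e4.png

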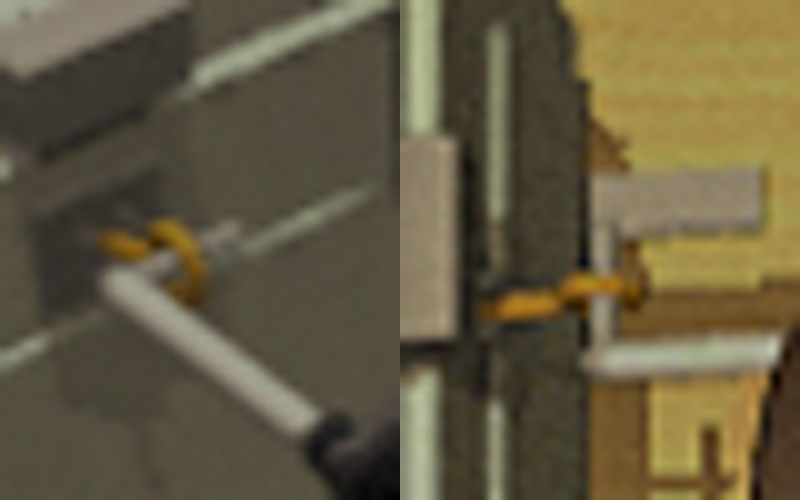

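The hook is through the eye: the tip shows beyond the ring at (235,230) in the side half, and the ring sits mid-finger in the top half. I'll compute the arc.

```bash
cat > arc.py <<'E'
import numpy as np
o0,z0=38,136.4
def P(th,a,L): return np.array([8*np.cos(th)+125*np.sin(th)+L*np.cos(a-th), 125*np.cos(th)-8*np.sin(th)+L*np.sin(a-th)])
K=[0,.12,.35,.6,.85,1.1,1.32,1.5]
last=np.array([o0,z0])
for i in range(7):
    out=[]
    for t in np.linspace(K[i],K[i+1],11)[1:]:
        a=np.interp(t,[0,.1,.9],[.35,.35,.05]); L=np.interp(t,[0,.03],[32,34.5]); q=P(t,a,L); d=q-last; out.append((round(-d[0],1),round(-d[1],1)))
    last=q; print(K[i+1],out)
E
python3 arc.py
```

```text
0.12 [(np.float64(-2.6), np.float64(0.6)), (np.float64(-5.2), np.float64(0.7)), (np.float64(-7.3), np.float64(1.1)), (np.float64(-8.9), np.float64(1.7)), (np.float64(-10.5), np.float64(2.2)), (np.float64(-12.1), np.float64(2.8)), (np.float64(-13.7), np.float64(3.4)), (np.float64(-15.3), np.float64(4.1)), (np.float64(-16.9), np.float64(4.8)), (np.float64(-18.6), np.float64(5.6))]
0.35 [(np.float64(-3.0), np.float64(1.6)), (np.float64(-6.1), np.float64(3.3)), (np.float64(-9.0), np.float64(5.1)), (np.float64(-11.9), np.float64(6.9)), (np.float64(-14.8), np.float64(8.8)), (np.float64(-17.6), np.float64(10.8)), (np.float64(-20.3), np.float64(12.8)), (np.float64(-23.0), np.float64(14.9)), (np.float64(-25.6), np.float64(17.1)), (np.float64(-28.2), np.float64(19.3))]
0.6 [(np.float64(-2.7), np.float64(2.5)), (np.float64(-5.4), np.float64(5.0)), (np.float64(-7.9), np.float64(7.6)), (np.float64(-10.4), np.float64(10.3)), (np.float64(-12.8), np.float64(13.0)), (np.float64(-15.2), np.float64(15.8)), (np.float64(-17.4), np.float64(18.6)), (np.float64(-19.6), np.float64(21.5)), (np.float64(-21.7),
[... 882 characters left out ...]
4(-0.7), np.float64(5.8)), (np.float64(-1.0), np.float64(8.8)), (np.float64(-1.2), np.float64(11.7)), (np.float64(-1.4), np.float64(14.6)), (np.float64(-1.4), np.float64(17.6)), (np.float64(-1.4), np.float64(20.5)), (np.float64(-1.4), np.float64(23.5)), (np.float64(-1.3), np.float64(26.4)), (np.float64(-1.1), np.float64(29.3))]
1.5 [(np.float64(0.2), np.float64(2.4)), (np.float64(0.4), np.float64(4.8)), (np.float64(0.7), np.float64(7.2)), (np.float64(1.0), np.float64(9.6)), (np.float64(1.4), np.float64(11.9)), (np.float64(1.8), np.float64(14.3)), (np.float64(2.3), np.float64(16.7)), (np.float64(2.8), np.float64(19.0)), (np.float64(3.3), np.float64(21.4)), (np.float64(3.9), np.float64(23.7))]
```

Call:
{"method": "play_rows", "body": {
  "rows": [
    {"dx": -0.8,"dy": 0,"dz": 0.2,"ax": 0,"ay": 0,"az": 0,"jaw": 10},
    {"dx": -1.7,"dy": 0,"dz": 0.4,"ax": 0,"ay": 0,"az": 0,"jaw": 10},
    {"dx": -2.6,"dy": 0,"dz": 0.5,"ax": 0,"ay": 0,"az": 0,"jaw": 10},
    {"dx": -3.6,"dy": 0,"dz": 0.6,"ax": 0,"ay": 0,"az": 0,"jaw": 10},
    {"dx": -4.6,"dy": 0,"dz": 0.7,"ax": 0,"ay": 0,"az": 0,"jaw": 10},
    {"dx": -5.7,"dy": 0,"dz": 0.8,"ax": 0,"ay": 0,"az": 0,"jaw": 10},
    {"dx": -6.8,"dy": 0,"dz": 1.0,"ax": 0,"ay": 0,"az": 0,"jaw": 10},
    {"dx": -8.0,"dy": 0,"dz": 1.4,"ax": 0,"ay": 0,"az": 0,"jaw": 10},
    {"dx": -9.2,"dy": 0,"dz": 1.8,"ax": 0,"ay": 0,"az": 0,"jaw": 10},
    {"dx": -10.5,"dy": 0,"dz": 2.2,"ax": 0,"ay": 0,"az": 0,"jaw": 10}
  ],
  "force": 120
}}

```text
t: 9.7
tool_pos: [558.4, 18.9, 354.3]
orientation: [[-0.07, 0.998, -0.0], [0.998, 0.07, -0.0], [-0.0, -0.0, -1.0]]
force: [0.7, 2.9, -3.4]
grip_width: 20.6
grasp_force: 118.2
```

Call:
{"method": "play_rows", "body": {
  "rows": [
    {"dx": -1.3,"dy": 0,"dz": 0.5,"ax": 0,"ay": 0,"az": 0,"jaw": 10},
    {"dx": -2.6,"dy": 0,"dz": 0.9,"ax": 0,"ay": 0,"az": 0,"jaw": 10},
    {"dx": -4.0,"dy": 0,"dz": 1.5,"ax": 0,"ay": 0,"az": 0,"jaw": 10},
    {"dx": -5.4,"dy": 0,"dz": 2.1,"ax": 0,"ay": 0,"az": 0,"jaw": 10},
    {"dx": -6.7,"dy": 0,"dz": 2.7,"ax": 0,"ay": 0,"az": 0,"jaw": 10},
    {"dx": -8.1,"dy": 0,"dz": 3.4,"ax": 0,"ay": 0,"az": 0,"jaw": 10},
    {"dx": -9.6,"dy": 0,"dz": 4.2,"ax": 0,"ay": 0,"az": 0,"jaw": 10},
    {"dx": -11.1,"dy": 0,"dz": 5.0,"ax": 0,"ay": 0,"az": 0,"jaw": 10},
    {"dx": -12.6,"dy": 0,"dz": 5.9,"ax": 0,"ay": 0,"az": 0,"jaw": 10},
    {"dx": -14.2,"dy": 0,"dz": 6.7,"ax": 0,"ay": 0,"az": 0,"jaw": 10}
  ]
}}

```text
t: 10.7
tool_pos: [559.5, 4.6, 348.0]
orientation: [[-0.07, 0.998, 0.0], [0.998, 0.07, 0.0], [0.0, 0.0, -1.0]]
force: [0.3, 3.3, -3.7]
grip_width: 19.9
grasp_force: 118.2
```

```bash
python3 look.py e5; python3 - <<'E'
from h import *
f=load('side'); c=f['color'][85:215,195:335]; cv2.imwrite('pics/c5.png',cv2.resize(c[...,::-1],None,fx=4.5,fy=4.5,interpolation=cv2.INTER_CUBIC)); 
E
```

```text
t 10.7 [559.5   4.6 348. ] F [ 0.3  3.3 -3.7] w 19.9 [-0.07   0.998  0.   ]
side ring 30 u 280 291 v 136 145 xyz [563.  202.2 291.8] [557. 185. 281.] [570. 221. 301.]
side finger tool frame 16 [178.7  26.7  55. ] [176.2  14.1  51.5] [187.3  36.2  58.2]
side pred tip [294.7 138.7] pred ring [283.1 135.4]
crop origin 268 112
top ring 36 u 212 225 v 202 207 xyz [562.2 202.  290.3] [559. 185. 282.] [570. 219. 302.]
top finger tool frame 14 [178.8  28.3  55.2] [176.5  14.   51.1] [182.1  33.6  61.9]
top pred tip [225.3 197. ] pred ring [216.9 204.2]
crop origin 201 175
```

View pics/c5.png

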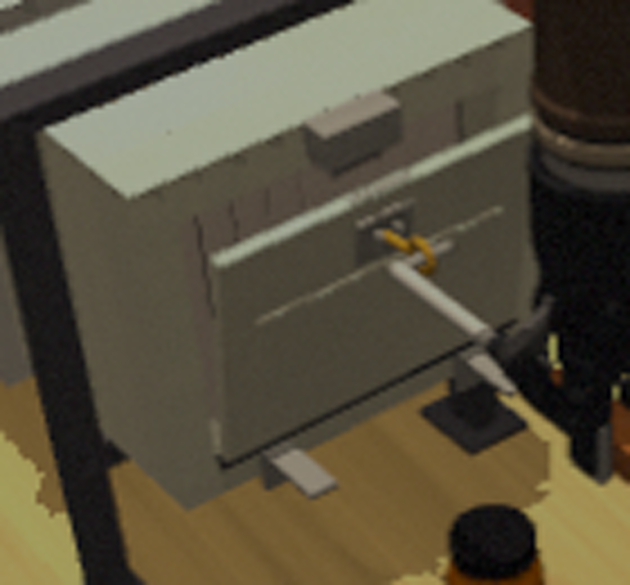

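The catch has let go and the hatch leans out evenly with the ring on the finger (425,250). I'll keep drawing.

Call:
{"method": "play_rows", "body": {
  "rows": [
    {"dx": -2.9,"dy": 0,"dz": 1.8,"ax": 0,"ay": 0,"az": 0,"jaw": 10},
    {"dx": -5.8,"dy": 0,"dz": 3.6,"ax": 0,"ay": 0,"az": 0,"jaw": 10},
    {"dx": -8.7,"dy": 0,"dz": 5.5,"ax": 0,"ay": 0,"az": 0,"jaw": 10},
    {"dx": -11.5,"dy": 0,"dz": 7.5,"ax": 0,"ay": 0,"az": 0,"jaw": 10},
    {"dx": -14.2,"dy": 0,"dz": 9.5,"ax": 0,"ay": 0,"az": 0,"jaw": 10},
    {"dx": -16.9,"dy": 0,"dz": 11.6,"ax": 0,"ay": 0,"az": 0,"jaw": 10},
    {"dx": -19.5,"dy": 0,"dz": 13.8,"ax": 0,"ay": 0,"az": 0,"jaw": 10},
    {"dx": -22.1,"dy": 0,"dz": 16.0,"ax": 0,"ay": 0,"az": 0,"jaw": 10},
    {"dx": -24.8,"dy": 0,"dz": 18.5,"ax": 0,"ay": 0,"az": 0,"jaw": 10},
    {"dx": -27.5,"dy": 0,"dz": 21.0,"ax": 0,"ay": 0,"az": 0,"jaw": 10}
  ]
}}

```text
t: 11.8
tool_pos: [561.6, -23.0, 327.0]
orientation: [[-0.07, 0.998, 0.001], [0.998, 0.07, -0.0], [-0.0, 0.001, -1.0]]
force: [0.4, 3.1, -1.4]
grip_width: 20.0
grasp_force: 118.5
```

Call:
{"method": "play_rows", "body": {
  "rows": [
    {"dx": -2.5,"dy": 0,"dz": 2.6,"ax": 0,"ay": 0,"az": 0,"jaw": 10},
    {"dx": -5.0,"dy": 0,"dz": 5.3,"ax": 0,"ay": 0,"az": 0,"jaw": 10},
    {"dx": -7.4,"dy": 0,"dz": 8.0,"ax": 0,"ay": 0,"az": 0,"jaw": 10},
    {"dx": -9.8,"dy": 0,"dz": 10.8,"ax": 0,"ay": 0,"az": 0,"jaw": 10},
    {"dx": -12.0,"dy": 0,"dz": 13.6,"ax": 0,"ay": 0,"az": 0,"jaw": 10},
    {"dx": -14.2,"dy": 0,"dz": 16.5,"ax": 0,"ay": 0,"az": 0,"jaw": 10},
    {"dx": -16.3,"dy": 0,"dz": 19.4,"ax": 0,"ay": 0,"az": 0,"jaw": 10},
    {"dx": -18.3,"dy": 0,"dz": 22.4,"ax": 0,"ay": 0,"az": 0,"jaw": 10},
    {"dx": -20.2,"dy": 0,"dz": 25.4,"ax": 0,"ay": 0,"az": 0,"jaw": 10},
    {"dx": -22.1,"dy": 0,"dz": 28.5,"ax": 0,"ay": 0,"az": 0,"jaw": 10}
  ]
}}

```text
t: 12.8
tool_pos: [563.0, -45.1, 298.3]
orientation: [[-0.07, 0.998, -0.0], [0.998, 0.07, -0.0], [-0.0, -0.0, -1.0]]
force: [0.1, -0.3, -0.3]
grip_width: 19.7
grasp_force: 118.7
```

```bash
cat > th.py <<'E'
from h import *
s=arm.observe();p=s['tool_pos'];R=s['orientation']
print('t',round(s['t'],2),p.round(1),'F',s['force'].round(1),'T',s['torque'].round(2),'w',round(s['grip_width'],1))
n=np.array([.07,-.9976,0])
for c in('side','top'):
    f=grab(c); w=cloud(f); H=cv2.cvtColor(f['color'],cv2.COLOR_RGB2HSV)
    hp=p+R@[180,19,55.5]
    d=w-hp
    m=(abs(d[...,0])<13)&(abs(d[...,1])<25)&(abs(d[...,2])<25)&(H[...,1]>130)&(H[...,0]>8)&(H[...,0]<32)
    if m.any(): print(c,'ring rel hook pred (x,y,z)',m.sum(),d[m].mean(0).round(1))
    q=(w-p)@R; m=(q[...,0]>100)&(q[...,0]<172)&(abs(q[...,1])<12)&(q[...,2]>25)&(q[...,2]<90)&(H[...,1]<110)
    if m.sum()>20: print(' rod z',np.polyfit(q[m][:,0],q[m][:,2],1).round(3),m.sum())
    # hatch angle from white surface points, relative hinge (557.5,249,165)
    b=w-np.array([557.5,248.5,165]); o=b@n; l=b[...,0]+.07*b[...,1]
    for lo,hi in((-95,-30),(30,95)):
        m=(l>lo)&(l<hi)&(H[...,1]<90)&(np.hypot(o,b[...,2])<158)&(np.hypot(o,b[...,2])>70)&(o>8)
        print(' theta',m.sum(),np.median(np.arctan2(o[m],b[...,2][m])).round(3) if m.any() else '')
E
python3 th.py
```

```text
t 12.8 [563.  -45.1 298.3] F [ 0.1 -0.3 -0.3] T [ 0.23 -0.08  0.02] w 19.7
side ring rel hook pred (x,y,z) 36 [-2.3  4.   8.8]
 rod z [-5.0000e-03  5.2625e+01] 102
 theta 401 0.713
 theta 280 0.683
top ring rel hook pred (x,y,z) 35 [0.1 2.7 6.7]
 rod z [-4.0000e-03  5.3996e+01] 70
 theta 507 0.652
 theta 436 0.64
```

Call:
{"method": "play_rows", "body": {
  "rows": [
    {"dx": -1.7,"dy": 0,"dz": 3.1,"ax": 0,"ay": 0,"az": 0,"jaw": 10},
    {"dx": -3.4,"dy": 0,"dz": 6.2,"ax": 0,"ay": 0,"az": 0,"jaw": 10},
    {"dx": -4.9,"dy": 0,"dz": 9.4,"ax": 0,"ay": 0,"az": 0,"jaw": 10},
    {"dx": -6.4,"dy": 0,"dz": 12.6,"ax": 0,"ay": 0,"az": 0,"jaw": 10},
    {"dx": -7.8,"dy": 0,"dz": 15.9,"ax": 0,"ay": 0,"az": 0,"jaw": 10},
    {"dx": -9.1,"dy": 0,"dz": 19.1,"ax": 0,"ay": 0,"az": 0,"jaw": 10},
    {"dx": -10.3,"dy": 0,"dz": 22.4,"ax": 0,"ay": 0,"az": 0,"jaw": 10},
    {"dx": -11.5,"dy": 0,"dz": 25.7,"ax": 0,"ay": 0,"az": 0,"jaw": 10},
    {"dx": -12.5,"dy": 0,"dz": 29.0,"ax": 0,"ay": 0,"az": 0,"jaw": 10},
    {"dx": -13.5,"dy": 0,"dz": 32.4,"ax": 0,"ay": 0,"az": 0,"jaw": 10}
  ]
}}

```text
t: 13.9
tool_pos: [563.9, -58.4, 265.8]
orientation: [[-0.07, 0.998, 0.0], [0.998, 0.07, -0.0], [-0.0, 0.0, -1.0]]
force: [0.7, -1.4, 0.0]
grip_width: 20.0
grasp_force: 118.7
```

Call:
{"method": "play_rows", "body": {
  "rows": [
    {"dx": -1.1,"dy": 0,"dz": 3.1,"ax": 0,"ay": 0,"az": 0,"jaw": 10},
    {"dx": -2.1,"dy": 0,"dz": 6.3,"ax": 0,"ay": 0,"az": 0,"jaw": 10},
    {"dx": -3.0,"dy": 0,"dz": 9.5,"ax": 0,"ay": 0,"az": 0,"jaw": 10},
    {"dx": -3.9,"dy": 0,"dz": 12.8,"ax": 0,"ay": 0,"az": 0,"jaw": 10},
    {"dx": -4.7,"dy": 0,"dz": 16.0,"ax": 0,"ay": 0,"az": 0,"jaw": 10},
    {"dx": -5.4,"dy": 0,"dz": 19.3,"ax": 0,"ay": 0,"az": 0,"jaw": 10},
    {"dx": -6.0,"dy": 0,"dz": 22.6,"ax": 0,"ay": 0,"az": 0,"jaw": 10},
    {"dx": -6.5,"dy": 0,"dz": 25.9,"ax": 0,"ay": 0,"az": 0,"jaw": 10},
    {"dx": -6.9,"dy": 0,"dz": 28.8,"ax": 0,"ay": 0,"az": 0,"jaw": 10},
    {"dx": -7.2,"dy": 0,"dz": 31.7,"ax": 0,"ay": 0,"az": 0,"jaw": 10}
  ]
}}

```text
t: 14.9
tool_pos: [564.4, -65.3, 234.1]
orientation: [[-0.07, 0.998, -0.0], [0.998, 0.07, 0.0], [0.0, -0.0, -1.0]]
force: [-0.6, 0.8, -0.6]
grip_width: 20.1
grasp_force: 118.6
```

```bash
python3 th.py
```

```text
t 14.9 [564.4 -65.3 234.1] F [-0.6  0.8 -0.6] T [0.08 0.03 0.03] w 20.1
side ring rel hook pred (x,y,z) 40 [-1.7 -0.9  8.9]
 rod z [-1.1000e-02  5.3863e+01] 95
 theta 542 1.14
 theta 351 1.13
top ring rel hook pred (x,y,z) 13 [ 2.  -8.   3.3]
 rod z [1.5000e-02 5.1411e+01] 72
 theta 710 1.153
 theta 623 1.149
```

Call:
{"method": "play_rows", "body": {
  "rows": [
    {"dx": -0.3,"dy": 0,"dz": 3.0,"ax": 0,"ay": 0,"az": 0,"jaw": 10},
    {"dx": -0.5,"dy": 0,"dz": 5.9,"ax": 0,"ay": 0,"az": 0,"jaw": 10},
    {"dx": -0.7,"dy": 0,"dz": 8.8,"ax": 0,"ay": 0,"az": 0,"jaw": 10},
    {"dx": -0.7,"dy": 0,"dz": 11.8,"ax": 0,"ay": 0,"az": 0,"jaw": 10},
    {"dx": -0.7,"dy": 0,"dz": 14.7,"ax": 0,"ay": 0,"az": 0,"jaw": 10},
    {"dx": -0.7,"dy": 0,"dz": 17.7,"ax": 0,"ay": 0,"az": 0,"jaw": 10},
    {"dx": -0.6,"dy": 0,"dz": 20.6,"ax": 0,"ay": 0,"az": 0,"jaw": 10},
    {"dx": -0.4,"dy": 0,"dz": 23.5,"ax": 0,"ay": 0,"az": 0,"jaw": 10},
    {"dx": -0.2,"dy": 0,"dz": 25.9,"ax": 0,"ay": 0,"az": 0,"jaw": 10},
    {"dx": 0,"dy": 0,"dz": 28.3,"ax": 0,"ay": 0,"az": 0,"jaw": 10}
  ]
}}

```text
t: 16.0
tool_pos: [564.4, -65.4, 205.8]
orientation: [[-0.07, 0.998, -0.0], [0.998, 0.07, 0.0], [0.0, -0.0, -1.0]]
force: [0.3, -0.4, -1.2]
grip_width: 20.2
grasp_force: 118.6
```

Call:
{"method": "play_rows", "body": {
  "rows": [
    {"dx": 0.3,"dy": 0,"dz": 2.2,"ax": 0,"ay": 0,"az": 0,"jaw": 10},
    {"dx": 0.6,"dy": 0,"dz": 4.2,"ax": 0,"ay": 0,"az": 0,"jaw": 10},
    {"dx": 0.9,"dy": 0,"dz": 6.0,"ax": 0,"ay": 0,"az": 0,"jaw": 10},
    {"dx": 1.2,"dy": 0,"dz": 7.8,"ax": 0,"ay": 0,"az": 0,"jaw": 10},
    {"dx": 1.5,"dy": 0,"dz": 9.5,"ax": 0,"ay": 0,"az": 0,"jaw": 10},
    {"dx": 1.8,"dy": 0,"dz": 11.2,"ax": 0,"ay": 0,"az": 0,"jaw": 10},
    {"dx": 2.1,"dy": 0,"dz": 12.8,"ax": 0,"ay": 0,"az": 0,"jaw": 10},
    {"dx": 2.4,"dy": 0,"dz": 14.3,"ax": 0,"ay": 0,"az": 0,"jaw": 10},
    {"dx": 2.6,"dy": 0,"dz": 15.7,"ax": 0,"ay": 0,"az": 0,"jaw": 10},
    {"dx": 2.8,"dy": 0,"dz": 17.0,"ax": 0,"ay": 0,"az": 0,"jaw": 10}
  ]
}}

```text
t: 17.0
tool_pos: [564.3, -62.6, 189.0]
orientation: [[-0.07, 0.998, 0.0], [0.998, 0.07, 0.0], [0.0, 0.0, -1.0]]
force: [0.5, -0.5, -0.1]
grip_width: 19.8
grasp_force: 118.7
```

```bash
python3 th.py; python3 - <<'E'
from h import *
f=load('side'); c=f['color'][85:215,195:335]; cv2.imwrite('pics/c6.png',cv2.resize(c[...,::-1],None,fx=4.5,fy=4.5,interpolation=cv2.INTER_CUBIC)); 
E
```

```text
t 17.0 [564.3 -62.6 189. ] F [ 0.5 -0.5 -0.1] T [ 0.17 -0.01  0.01] w 19.8
side ring rel hook pred (x,y,z) 27 [-1.7 -4.8  5.2]
 rod z [-9.0000e-03  5.2738e+01] 88
 theta 733 1.467
 theta 494 1.459
 rod z [-1.1000e-02  5.4085e+01] 53
 theta 760 1.473
 theta 672 1.473
```

Call:
{"method": "play_rows", "body": {
  "rows": [
    {"dx": 0.1,"dy": 0,"dz": 0.8,"ax": 0,"ay": 0,"az": 0,"jaw": 10},
    {"dx": 0.3,"dy": 0,"dz": 1.6,"ax": 0,"ay": 0,"az": 0,"jaw": 10},
    {"dx": 0.4,"dy": 0,"dz": 2.3,"ax": 0,"ay": 0,"az": 0,"jaw": 10},
    {"dx": 0.5,"dy": 0,"dz": 2.9,"ax": 0,"ay": 0,"az": 0,"jaw": 10},
    {"dx": 0.6,"dy": 0,"dz": 3.4,"ax": 0,"ay": 0,"az": 0,"jaw": 10},
    {"dx": 0.7,"dy": 0,"dz": 3.8,"ax": 0,"ay": 0,"az": 0,"jaw": 10},
    {"dx": 0.8,"dy": 0,"dz": 4.1,"ax": 0,"ay": 0,"az": 0,"jaw": 10},
    {"dx": 0.8,"dy": 0,"dz": 4.3,"ax": 0,"ay": 0,"az": 0,"jaw": 10},
    {"dx": 0.8,"dy": 0,"dz": 4.5,"ax": 0,"ay": 0,"az": 0,"jaw": 10},
    {"dx": 0.8,"dy": 0,"dz": 4.5,"ax": 0,"ay": 0,"az": 0,"jaw": 10}
  ]
}}

```text
t: 18.1
tool_pos: [564.5, -61.7, 184.9]
orientation: [[-0.069, 0.998, 0.001], [0.998, 0.069, 0.0], [0.0, 0.001, -1.0]]
force: [-0.2, -1.7, 4.4]
grip_width: 19.9
grasp_force: 119.6
```

```bash
python3 th.py
```

```text
t 18.1 [564.5 -61.7 184.9] F [-0.2 -1.7  4.4] T [1.08 0.04 0.04] w 19.9
side ring rel hook pred (x,y,z) 27 [-1.8 -4.6  8.4]
 rod z [-2.5000e-02  5.2709e+01] 88
 theta 753 1.468
 theta 501 1.459
 rod z [-0.082 61.098] 52
 theta 757 1.473
 theta 667 1.472
```

The hatch angle has stopped changing and the force is rising to about 6 N, so it is on its stop. I'll relax and withdraw the finger sideways.

Call:
{"method": "play_rows", "body": {
  "rows": [
    {"dx": -0.3,"dy": 0,"dz": -1.5,"ax": 0,"ay": 0,"az": 0,"jaw": 10},
    {"dx": -0.6,"dy": 0,"dz": -3,"ax": 0,"ay": 0,"az": 0,"jaw": 10},
    {"dx": -0.8,"dy": 0,"dz": -4.5,"ax": 0,"ay": 0,"az": 0,"jaw": 10},
    {"dx": -0.8,"dy": 0,"dz": -5.5,"ax": 0,"ay": 0,"az": 0,"jaw": 10},
    {"dx": -0.8,"dy": 0,"dz": -5.5,"ax": 0,"ay": 0,"az": 0,"jaw": 10},
    {"dx": -0.8,"dy": -2,"dz": -5.5,"ax": 0,"ay": 0,"az": 0,"jaw": 10},
    {"dx": -0.8,"dy": -4,"dz": -5.5,"ax": 0,"ay": 0,"az": 0,"jaw": 10},
    {"dx": -0.8,"dy": -6,"dz": -5.5,"ax": 0,"ay": 0,"az": 0,"jaw": 10},
    {"dx": -0.8,"dy": -8,"dz": -5.5,"ax": 0,"ay": 0,"az": 0,"jaw": 10},
    {"dx": -0.8,"dy": -8,"dz": -5.5,"ax": 0,"ay": 0,"az": 0,"jaw": 10}
  ]
}}

```text
t: 19.2
tool_pos: [555.8, -63.2, 190.0]
orientation: [[-0.07, 0.998, -0.0], [0.998, 0.07, 0.0], [0.0, -0.0, -1.0]]
force: [0.0, 0.4, -1.5]
grip_width: 20.4
grasp_force: 118.5
```

```bash
python3 th.py;  python3 - <<'E'
from h import *
f=load('side'); c=f['color'][115:215,235:335]; cv2.imwrite('pics/c7.png',cv2.resize(c[...,::-1],None,fx=6,fy=6,interpolation=cv2.INTER_CUBIC)); 
E
```

```text
t 19.2 [555.8 -63.2 190. ] F [ 0.   0.4 -1.5] T [-0.    0.05  0.01] w 20.4
side ring rel hook pred (x,y,z) 26 [ 6.4 -3.7  3.9]
 rod z [ 0.    52.001] 90
 theta 757 1.468
 theta 455 1.46
 rod z [-2.1000e-02  5.6301e+01] 59
 theta 760 1.474
 theta 671 1.473
```

View pics/c7.png

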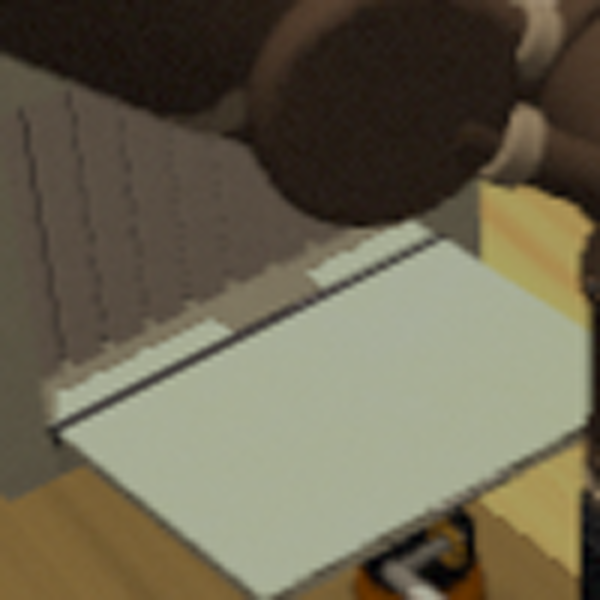

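The hatch lies open, with the ring and hook under its front edge (450,540) and no load on the pole. I'll carry on out, then retreat.

Call:
{"method": "play_rows", "body": {
  "rows": [
    {"dx": 0,"dy": -2,"dz": 0,"ax": 0,"ay": 0,"az": 0,"jaw": 10},
    {"dx": 0,"dy": -4,"dz": 0,"ax": 0,"ay": 0,"az": 0,"jaw": 10},
    {"dx": 0,"dy": -7,"dz": 0,"ax": 0,"ay": 0,"az": 0,"jaw": 10},
    {"dx": 0,"dy": -10,"dz": 0,"ax": 0,"ay": 0,"az": 0,"jaw": 10},
    {"dx": 0,"dy": -14,"dz": 0,"ax": 0,"ay": 0,"az": 0,"jaw": 10},
    {"dx": 0,"dy": -18,"dz": 0,"ax": 0,"ay": 0,"az": 0,"jaw": 10},
    {"dx": 0,"dy": -23,"dz": 0,"ax": 0,"ay": 0,"az": 0,"jaw": 10},
    {"dx": 0,"dy": -28,"dz": 0,"ax": 0,"ay": 0,"az": 0,"jaw": 10},
    {"dx": 0,"dy": -33,"dz": 0,"ax": 0,"ay": 0,"az": 0,"jaw": 10},
    {"dx": 0,"dy": -35,"dz": 0,"ax": 0,"ay": 0,"az": 0,"jaw": 10}
  ]
}}

```text
t: 20.3
tool_pos: [520.6, -65.6, 190.0]
orientation: [[-0.07, 0.998, -0.001], [0.998, 0.07, 0.0], [0.0, -0.001, -1.0]]
force: [0.1, 0.4, -1.1]
grip_width: 20.1
grasp_force: 118.5
```

```bash
python3 th.py; python3 -c "
from h import *
rel([533.1,-231.8,180],1.3235)"
```

```text
t 20.3 [520.6 -65.6 190. ] F [ 0.1  0.4 -1.1] T [ 0.04  0.03 -0.04] w 20.1
side ring rel hook pred (x,y,z) 1 [-2.5 -4.4  0.7]
 rod z [-7.0000e-03  5.2618e+01] 93
 theta 785 1.469
 theta 175 1.452
 rod z [5.0000e-03 5.2097e+01] 61
 theta 759 1.474
 theta 668 1.47
t 20.4 at [520.9 -65.6 190.1] F [-0.7 -0.4 -2.4] w 20.2
d [-166.6    0.5   10.1] a [-0.    -0.     0.317]
```

Call:
{"method": "play_rows", "body": {
  "rows": [
    {"dx": -8,"dy": 0,"dz": 0,"ax": 0,"ay": 0,"az": 0,"jaw": 10},
    {"dx": -22,"dy": 0,"dz": 0,"ax": 0,"ay": 0,"az": 0,"jaw": 10},
    {"dx": -40,"dy": 0,"dz": 0,"ax": 0,"ay": 0,"az": 0,"jaw": 10},
    {"dx": -60,"dy": 0,"dz": 0,"ax": 0,"ay": 0,"az": 0.04,"jaw": 10},
    {"dx": -80,"dy": 0,"dz": 0,"ax": 0,"ay": 0,"az": 0.1,"jaw": 10},
    {"dx": -102,"dy": 0,"dz": 2,"ax": 0,"ay": 0,"az": 0.17,"jaw": 10},
    {"dx": -125,"dy": 0,"dz": 5,"ax": 0,"ay": 0,"az": 0.24,"jaw": 10},
    {"dx": -146,"dy": 0.5,"dz": 8,"ax": 0,"ay": 0,"az": 0.29,"jaw": 10},
    {"dx": -160,"dy": 0.5,"dz": 10,"ax": 0,"ay": 0,"az": 0.317,"jaw": 10},
    {"dx": -166.6,"dy": 0.5,"dz": 10,"ax": 0,"ay": 0,"az": 0.317,"jaw": 10}
  ]
}}

```text
t: 21.4
tool_pos: [533.4, -233.8, 179.7]
orientation: [[0.246, 0.969, -0.0], [0.969, -0.246, -0.0], [-0.0, -0.0, -1.0]]
force: [-0.6, 0.7, -1.3]
grip_width: 20.3
grasp_force: 118.6
```

```bash
python3 - <<'E'
from h import *
rel([533.1,-231.8,117.5],1.3235)
s=arm.observe();R=s['orientation'];p=s['tool_pos']
for n in('side','top'):
    f=grab(n); w=cloud(f)
    q=(w-p)@R; m=(q[...,0]>70)&(q[...,0]<230)&(q[...,1]>-25)&(q[...,1]<50)&(q[...,2]>20)&(q[...,2]<90)
    P=q[m]; r=P[(P[:,0]<175)&(abs(P[:,1])<12)]; print(n,len(P),np.polyfit(r[:,0],r[:,1],1).round(3),'z top:',np.polyfit(r[:,0],r[:,2],1).round(3),'ext',P.min(0).round(1),P.max(0).round(1))
    t=P[P[:,1]>14]; print('finger',len(t),np.median(t,0).round(1))
E
```

```text
t 21.4 at [ 533.4 -233.8  179.7] F [-0.6  0.7 -1.3] w 20.3
d [ 1.8 -0.7 62.2] a [-0.     0.    -0.001]
side 203 [ 0.009 -3.082] z top: [3.0000e-03 5.1965e+01] ext [74.9 -6.  46.8] [182.9  33.4  58.7]
finger 25 [178.7  24.1  53.6]
top 168 [-0.006  1.255] z top: [-1.3000e-02  5.4236e+01] ext [70.2 -3.9 44. ] [182.2  34.7  59.7]
finger 19 [178.7  24.5  54.5]
```

Call:
{"method": "play_rows", "body": {
  "rows": [
    {"dx": 0.8,"dy": -0.5,"dz": 6,"ax": 0,"ay": 0,"az": 0,"jaw": 10},
    {"dx": 1.5,"dy": -0.7,"dz": 14,"ax": 0,"ay": 0,"az": 0,"jaw": 10},
    {"dx": 1.5,"dy": -0.7,"dz": 23,"ax": 0,"ay": 0,"az": 0,"jaw": 10},
    {"dx": 1.5,"dy": -0.7,"dz": 32,"ax": 0,"ay": 0,"az": 0,"jaw": 10},
    {"dx": 1.5,"dy": -0.7,"dz": 40,"ax": 0,"ay": 0,"az": 0,"jaw": 10},
    {"dx": 1.5,"dy": -0.7,"dz": 47,"ax": 0,"ay": 0,"az": 0,"jaw": 10},
    {"dx": 1.5,"dy": -0.7,"dz": 53,"ax": 0,"ay": 0,"az": 0,"jaw": 10},
    {"dx": 1.5,"dy": -0.7,"dz": 57,"ax": 0,"ay": 0,"az": 0,"jaw": 10},
    {"dx": 1.5,"dy": -0.7,"dz": 59,"ax": 0,"ay": 0,"az": 0,"jaw": 10},
    {"dx": 1.5,"dy": -0.7,"dz": 60,"ax": 0,"ay": 0,"az": 0,"jaw": 10}
  ]
}}

```text
t: 22.5
tool_pos: [533.2, -230.2, 120.0]
orientation: [[0.245, 0.97, 0.0], [0.97, -0.245, -0.0], [-0.0, 0.0, -1.0]]
force: [-0.2, 0.6, -1.6]
grip_width: 20.1
grasp_force: 118.5
```

Call:
{"method": "play_rows", "body": {
  "rows": [
    {"dx": 0,"dy": 0,"dz": 0.5,"ax": 0,"ay": 0,"az": 0,"jaw": 10},
    {"dx": 0,"dy": 0,"dz": 1,"ax": 0,"ay": 0,"az": 0,"jaw": 10},
    {"dx": 0,"dy": 0,"dz": 1.5,"ax": 0,"ay": 0,"az": 0,"jaw": 10},
    {"dx": 0,"dy": 0,"dz": 2,"ax": 0,"ay": 0,"az": 0,"jaw": 10},
    {"dx": 0,"dy": 0,"dz": 2,"ax": 0,"ay": 0,"az": 0,"jaw": 10},
    {"dx": 0,"dy": 0,"dz": 2,"ax": 0,"ay": 0,"az": 0,"jaw": 10},
    {"dx": 0,"dy": 0,"dz": 2,"ax": 0,"ay": 0,"az": 0,"jaw": 10},
    {"dx": 0,"dy": 0,"dz": 2,"ax": 0,"ay": 0,"az": 0,"jaw": 10},
    {"dx": 0,"dy": 0,"dz": 2,"ax": 0,"ay": 0,"az": 0,"jaw": 10},
    {"dx": 0,"dy": 0,"dz": 2,"ax": 0,"ay": 0,"az": 0,"jaw": 10}
  ]
}}

```text
t: 23.5
tool_pos: [533.2, -230.2, 118.1]
orientation: [[0.245, 0.97, 0.0], [0.97, -0.245, -0.0], [-0.0, 0.0, -1.0]]
force: [0.1, -0.6, -1.5]
grip_width: 20.4
grasp_force: 118.5
```

Call:
{"method": "play_rows", "body": {
  "rows": [
    {"dx": -0.7,"dy": 0,"dz": 0,"ax": 0,"ay": 0,"az": 0,"jaw": 10},
    {"dx": -1.4,"dy": 0,"dz": 0.3,"ax": 0,"ay": 0,"az": 0,"jaw": 10},
    {"dx": -1.4,"dy": 0,"dz": 0.6,"ax": 0,"ay": 0,"az": 0,"jaw": 10},
    {"dx": -1.4,"dy": 0,"dz": 0.9,"ax": 0,"ay": 0,"az": 0,"jaw": 10},
    {"dx": -1.4,"dy": 0,"dz": 1.2,"ax": 0,"ay": 0,"az": 0,"jaw": 10},
    {"dx": -1.4,"dy": 0,"dz": 1.2,"ax": 0,"ay": 0,"az": 0,"jaw": 10},
    {"dx": -1.4,"dy": 0,"dz": 1.2,"ax": 0,"ay": 0,"az": 0,"jaw": 10},
    {"dx": -1.4,"dy": 0,"dz": 1.2,"ax": 0,"ay": 0,"az": 0,"jaw": 10},
    {"dx": -1.4,"dy": 0,"dz": 1.2,"ax": 0,"ay": 0,"az": 0,"jaw": 10},
    {"dx": -1.4,"dy": 0,"dz": 1.2,"ax": 0,"ay": 0,"az": 0,"jaw": 10}
  ]
}}

```text
t: 24.5
tool_pos: [532.8, -231.6, 117.2]
orientation: [[0.244, 0.97, -0.0], [0.97, -0.244, -0.0], [-0.0, -0.0, -1.0]]
force: [-3.1, 1.2, 5.3]
grip_width: 20.2
grasp_force: 119.1
```

The pole is resting on the saddles (contact 6–7 N). I'll open and lift away.

Call:
{"method": "play_rows", "body": {
  "rows": [
    {"dx": 0,"dy": 0,"dz": -0.5,"ax": 0,"ay": 0,"az": 0,"jaw": 24},
    {"dx": 0,"dy": 0,"dz": -0.5,"ax": 0,"ay": 0,"az": 0,"jaw": 30},
    {"dx": 0,"dy": 0,"dz": -0.5,"ax": 0,"ay": 0,"az": 0,"jaw": 45},
    {"dx": 0,"dy": 0,"dz": -0.5,"ax": 0,"ay": 0,"az": 0,"jaw": 60},
    {"dx": 0,"dy": 0,"dz": -0.5,"ax": 0,"ay": 0,"az": 0,"jaw": 75},
    {"dx": 0,"dy": 0,"dz": -0.5,"ax": 0,"ay": 0,"az": 0,"jaw": 85},
    {"dx": 0,"dy": 0,"dz": -0.5,"ax": 0,"ay": 0,"az": 0,"jaw": 85},
    {"dx": 0,"dy": 0,"dz": -10,"ax": 0,"ay": 0,"az": 0,"jaw": 85},
    {"dx": 0,"dy": 0,"dz": -30,"ax": 0,"ay": 0,"az": 0,"jaw": 85},
    {"dx": 0,"dy": 0,"dz": -60,"ax": 0,"ay": 0,"az": 0,"jaw": 85}
  ]
}}

```text
t: 25.5
tool_pos: [531.6, -230.9, 176.2]
orientation: [[0.245, 0.97, -0.004], [0.97, -0.245, 0.002], [0.001, -0.004, -1.0]]
force: [0.2, -1.1, -0.4]
grip_width: 84.9
grasp_force: 0.0
```

Call:
{"method": "play_rows", "body": {
  "rows": [
    {"dx": 0,"dy": -10,"dz": -35,"ax": 0,"ay": 0,"az": 0,"jaw": 85},
    {"dx": 0,"dy": -40,"dz": -70,"ax": 0,"ay": 0,"az": 0,"jaw": 85},
    {"dx": 0,"dy": -75,"dz": -100,"ax": 0,"ay": 0,"az": 0,"jaw": 85},
    {"dx": 0,"dy": -115,"dz": -120,"ax": 0,"ay": 0,"az": 0,"jaw": 85},
    {"dx": 0,"dy": -150,"dz": -130,"ax": 0,"ay": 0,"az": 0,"jaw": 85},
    {"dx": 0,"dy": -175,"dz": -135,"ax": 0,"ay": 0,"az": 0,"jaw": 85},
    {"dx": 0,"dy": -185,"dz": -135,"ax": 0,"ay": 0,"az": 0,"jaw": 85},
    {"dx": 0,"dy": -185,"dz": -135,"ax": 0,"ay": 0,"az": 0,"jaw": 85},
    {"dx": 0,"dy": -185,"dz": -135,"ax": 0,"ay": 0,"az": 0,"jaw": 85},
    {"dx": 0,"dy": -185,"dz": -135,"ax": 0,"ay": 0,"az": 0,"jaw": 85}
  ]
}}

```text
t: 26.5
tool_pos: [354.3, -186.6, 311.8]
orientation: [[0.244, 0.97, 0.0], [0.97, -0.244, 0.0], [0.0, 0.0, -1.0]]
force: [0.6, -0.4, -0.1]
grip_width: 84.9
grasp_force: 0.0
```

```bash
python3 th.py; python3 - <<'E'
from h import *
f=load('top');w=cloud(f);z=w[...,2];H=cv2.cvtColor(f['color'],cv2.COLOR_RGB2HSV)
x0,y0,x1,y1=315,205,445,275; W=w[y0:y1,x0:x1];h=H[y0:y1,x0:x1];z=W[...,2]
m=(z>69)&(z<75)&(h[...,1]>120); print(cv2.fitLine(W[m][:,:2].astype(np.float32),cv2.DIST_HUBER,0,.01,.01).ravel())
m=(z>45)&(z<72)&(h[...,1]<80); P=W[m]; print('steel',m.sum(),P.min(0),P.max(0),cv2.fitLine(P[:,:2].astype(np.float32),cv2.DIST_HUBER,0,.01,.01).ravel())
save(f,'end')
E
```

```text
t 26.5 [ 354.3 -186.6  311.8] F [ 0.6 -0.4 -0.1] T [ 0.03 -0.05 -0.02] w 84.9
 theta 74 2.697
 theta 330 1.464
 theta 753 1.474
 theta 668 1.473
[ 2.5629565e-01  9.6659845e-01  5.2271124e+02 -2.7526663e+02]
steel 119 [ 547.91104239 -164.57769037   56.52407469] [605.56046546 -55.4423885   71.32291819] [ 2.7915967e-01  9.6024472e-01  5.6357574e+02 -1.0990114e+02]
```

View pics/end.png

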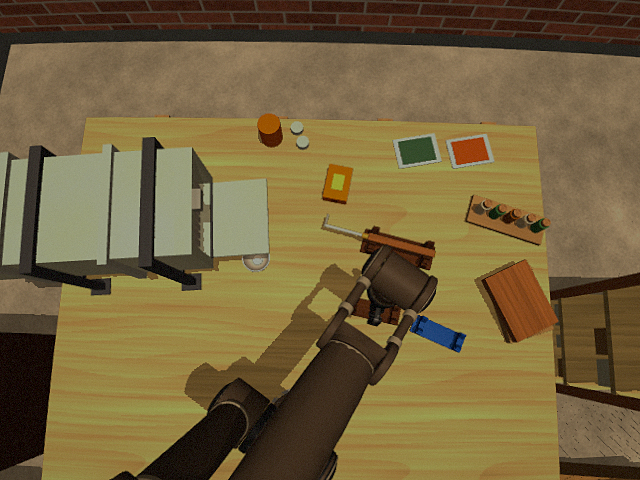

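The final picture shows the hatch open at (240,218), the pole back in its rest from (325,218) to (435,250), and the arm clear. The goods stand where they were.

```bash
python3 -c "
from cell import arm
print(arm.finish_job())"
```

```text
the job is handed in; nothing more can be done
None
```

The hatch was drawn down with the hook in the eye until it lay fully open. The pole is back in its rest and released, the goods were not moved, and the job is handed in at about 27 s of the 66 s allowed.

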